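# Lock a drill chuck's taper shank in its reducing sleeve

### The job

The lathe needs the drill chuck in its reducing sleeve. Take the chuck from the rack, set its taper shank gently into the sleeve that stands in the driving block and let go, then tap the chuck's nose with the wooden mallet, with light, firm taps of about 20 N and none over 30 N, until the taper locks. Lay the mallet on the bench, lift chuck and sleeve out together by the chuck, and stand the pair in the rack's empty wide hole.

Things in the scene. Friction and masses are not known exactly. Their poses are not given: they have to be found in the camera images.
- chuck: Steel drill chuck with a tapered shank, about 0.35 kg, standing shank down in the rack's small hole. Origin in the middle of its flat underside, z up to the nose. 33 mm across up to z = 12 mm, knurled ring 36 mm across from z = 12.5 to 38 mm (grip here). The shank goes 70 mm down from the origin: 17.8 mm across at z = -5 mm, tapering to 15 mm at its rounded tip (1:20 on the diameter).
- chuck_nose (a point): Middle of the flat top of the chuck's dark nose, about 20 mm across, 54 mm above the chuck's origin: the place to tap.
- sleeve: Loose steel reducing sleeve, 0.3 kg, upright in the driving block. Origin under the middle of its tail, z up its axis. 92 mm long, 24 mm across at the mouth, 19 mm at the tail. Bore 17.6 mm across at the mouth, 72 mm deep, same taper as the shank. Its tail stands 10 mm above the bench in a 24 mm hole; 52 mm of it show above the block.
- sleeve_mouth (a point): Middle of the sleeve's mouth, z along its axis. The gap from here up to the chuck's underside: 9 mm at first touch, 7 to 8 mm when set in gently, 5 to 6 mm once locked. From 7 mm on the force rises steeply, some 10 to 25 N per mm; it stays where it is driven. A tap reaching some 20 N locks it; one below 14 N does not; above 30 N between mallet and chuck the bore is bruised.
- mallet: Turned wooden mallet, 0.38 kg, lying on the bench. Origin on the bench under its middle, x along the mallet from head to handle end. Round head 68 mm across from x = -97 to -13 mm, round handle 25 mm thick from x = -13 to 110 mm. It lies on the head's shoulder and the handle's end, so as it lies the axis slopes: 40 mm up in the middle of the head, 28 mm at x = 12 mm, 13 mm at the handle's end.
- mallet_grip (a point): Point on the handle's axis 25 mm from the head, 28 mm above the bench as it lies: grip here, across the handle.
- mallet_shoulder (a point): Lowest point of the head as it lies: the rounded shoulder nearest the handle, 36 mm from mallet_grip towards the head and 27 mm lower. Held as it was picked up, the head touches first here.
- mallet_head (a point): Centre of the mallet's head, on its axis, 34 mm from its side.
- drive_block: Dark hardwood block, 90 x 90 x 50 mm with 14 mm high feet 21 mm out along its y, screwed to the bench, the sleeve's hole in its middle. Origin under its middle, z up. A desk lamp's shade hangs about 0.45 m above the bench behind it on the right (around x = 0.73, y = -0.27 m): keep the forearm clear of it.
- rack: Wooden rack, 64 x 240 x 85 mm (256 mm over its end cheeks), fixed to the bench; origin under its middle, long side along its y. Small hole at y = -85 mm with the chuck, two short steel centres (up to 36 mm above the top) at y = -28 and +12 mm that stay, empty wide hole at y = +75 mm.
- rack_wide_hole (a point): Middle of the mouth of the rack's empty wide hole, on the rack's top, 85 mm above the bench; 27 mm across, 74 mm deep with a flat floor.
- caliper: Steel caliper lying on the bench, 112 x 136 x 12 mm; leave it alone.
- slip: Thin pale slip of wood lying on the bench, 103 x 46 x 10 mm; leave it alone.
Things that resemble listed ones, but are neither listed nor needed, are in the scene too. What is shaped like the chuck but blue is not meant.

How it is judged (in metres and radians):
On the way, in this order (a step that is already met when the one before it is completed fails the run):
1. the chuck stands in the sleeve, set in gently and let go: its underside still 6.4 to 9.5 mm above the mouth, on the axis, the hand off (z of chuck in the frame of sleeve_mouth between 0.0064 and 0.0095 m and horizontal distance between chuck and sleeve_mouth below 0.002 m and angle between the z axis of chuck and the z axis of sleeve, either way round below 0.03 rad and contact force between the fingers and chuck below 0.2 N), for 0.2 s.
2. a mallet tap of more than 14 N on the chuck (contact force between mallet and chuck above 14 N).
3. driven by the mallet until it is locked: gap under 6.2 mm, mallet and hand off the chuck (z of chuck in the frame of sleeve_mouth below 0.0062 m and contact force between each of mallet, the fingers and chuck below 0.2 N), for 0.2 s.
4. lifted by the chuck, the sleeve comes out with it, 15 mm or more up from where it stood (height (world z) of sleeve above 0.025 m and contact force between the fingers and chuck above 1 N and contact force between the fingers and mallet below 0.1 N and z of chuck in the frame of sleeve_mouth below 0.0067 m), for 0.2 s.
At the end, for the whole second after the job is handed in: The pair stands upright (within 7 degrees) in the wide hole, the tail within 8 mm of its axis and 7 mm of its floor; the chuck is in line, locked, its underside at most 6.7 mm above the sleeve's mouth; the mallet lies on the bench; all released and at rest (horizontal distance between sleeve and rack_wide_hole below 0.008 m and height (world z) of sleeve below 0.018 m and angle between sleeve's own z axis and vertical below 0.12 rad and z of chuck in the frame of sleeve_mouth below 0.0067 m and angle between the z axis of chuck and the z axis of sleeve, either way round below 0.03 rad and linear speed of each of sleeve, mallet below 0.02 m/s and height (world z) of mallet_head between 0.02 and 0.06 m); the robot touches nothing.
It fails at once if the mallet strikes or presses the chuck with more than 30 N (contact force between mallet and chuck above 30 N).
It fails at once if the caliper or the wooden slip is shifted more than 20 mm (distance of any of caliper, slip from where it was at the start of the episode above 0.02 m).
It also fails if it takes over 72 s, if anything falls off the work surface, if the arm or the gripper's body presses on something with over 40 N, if the wrist force passes 120 N, or if a joint passes its speed limit or range.

### The arm

A 6-joint arm with a two-finger parallel gripper is mounted at the origin on a cart in front of the work surface, level with it; the furniture and walls round the work are solid. World frame = base frame: x ahead of the robot, y to its left, z up, the work surface at z = 0. Lengths are in mm, angles in rad, forces in N, time in s.
With the tool pointing down it reaches from about 350 to 925 mm from the base axis. Payload 6.4 kg.
Tool frame: the origin (TCP) lies on the centre line of the jaws, within the pads' length; the fingertips stand 11 mm ahead of it and the grasp point (between the pads) lies 8 mm behind it (r.tcp_to_tips is the distance from the TCP to the fingertips, in mm); z points along the fingers, y is the line along which they close (so a half turn about z gives the same grasp; the last joint's range is limited). The gripper opens to 94 mm and grips with 3 to 60 N. Pads are 16 mm wide; open, the fingers measure 119 mm over their backs; the gripper's body (75 mm by 177 mm) begins 78 mm behind the grasp point.
Start: joints at [-1.384, 0.245, 1.558, -0, 1.339, -0.174], TCP at [229.47, -608.159, 216.455] pointing down, gripper open.
Joint ranges: [-3.13, 3.13], [-1.02, 2.26], [0.13, 2.54], [-0.95, 4.09], [0.21, 2.88], [-2.74, 2.74]. Speed limits (rad/s): [2.57, 2.57, 3.14, 3.14, 3.14, 3.14].

### API

Orientations are given as a 3x3 rotation matrix whose columns are the frame's x, y, z axes.
In Python, from rig import get_state, vision, r gives the robot as it stands.
- The arm moves only by the tool carry_out, never from a script. Its argument "commands" is a list of rows, each an object with "dp": the shift along the tool's x, y, z in m, a list of three; "rotation": the turn, a rotation vector about the tool's x, y, z in rad, a list of three. In form: [{"dp": [tx, ty, tz], "rotation": [wx, wy, wz]}, ...]. A call has 1 to 12 rows; each row shifts and turns the commanded pose from where the row before left it, along the tool's axes as they then stand; what a row does not reach is not made up. A row lasts 1/10 s, in which the tool goes at most 50 mm and 8.59 degrees, less where a joint would pass 70% of its speed; a pose out of reach is approached as far as the arm can. A call with a gripper value outside its range is refused whole. "hand" is the finger opening in m, from 0 to 0.094, set as the call begins (left out, the last holds). The fingers move at their own pace and stop on an object; the grip force is fixed at half the most. Time passes only in rows, so rows that do not move let the fingers close. It gives the time, the measured TCP pose, the force, the opening and the grip force at its end, in the units of the state.
- get_state(): the state, without advancing time (a new reading comes with each control period).
- vision.read_camera(name): name is "side" or "top" or "wrist"; returns a dict with "pixels" (420x560x3 uint8, red, green, blue), "fov_y" (degrees; the focal length in pixels is half the picture's height over the tangent of half this angle, whatever the lens; pixels are square), "cx", "cy" (the principal point, pixels), "k1" (the pictures are not rectified: a ray, as slopes to the right and down, at radius r is drawn at 1 + k1 r^2 times it, then the intrinsics apply), "R" (3x3) and "t" (3): a world point X has camera coordinates R X + t. Camera axes: x right, y down, z forward; pixel columns grow to the right and rows downward; lengths in mm; the calibration is good to about 2 mm. A picture is of the moment at which its call begins. There is no depth.
- r.job_done(): hands the job in; it is judged then, once.
The state is a dict: "clock": time; "qpos": joint angles; "dq": joint speeds; "joint_torque": joint torques, N m; "tcp_pos": TCP position; "tool_rot": TCP orientation; "force": force on the tool from outside, world axes, zero at the start; "moment": the same for the moment, N m; "grip_width": finger opening in mm; "grasp_force": force on a finger pad.
Only numpy, scipy, OpenCV 4.12 (cv2) and the standard library are available. Lean on these libraries where they do the work, as an engineer would, in place of code of your own. Each camera call takes 0.05 s, during which the arm holds its last target. There are 200 camera calls.

## Working session

There is one attempt and no reset: what is moved stays moved. The work goes in short steps, Python scripts to look and compute and a tool call to move; the robot and the scene stay as the last step left them, time stands still between calls to the robot, and variables do not carry over. Pictures are saved under pics/ and viewed, at most 10 in all, crops included, and the job is handed in when it is done.

Besides the shell and the picture viewer there is one more tool, called after "Call:" as name(argument=value, ...), one argument or row to a line, values as JSON. carry_out: Moves the arm, as the interface text tells. Its arguments: {"type":"object","properties":{"commands":{"type":"array","items":{"type":"object","properties":{"dp":{"type":"array","items":{"type":"number"}},"rotation":{"type":"array","items":{"type":"number"}}}}},"hand":{"type":"number"}},"required":["commands"]}

```bash
mkdir -p pics; ls
cat > h.py <<'E'
import numpy as np, cv2
from rig import get_state, vision, r
def cam(n):
    c=vision.read_camera(n); f=c['pixels'].shape[0]/2/np.tan(np.radians(c['fov_y'])/2); c['f']=f
    c['K']=np.array([[f,0,c['cx']],[0,f,c['cy']],[0,0,1]]); c['D']=np.array([c['k1'],0,0,0.]); c['R']=np.array(c['R']); c['t']=np.array(c['t']).ravel()
    return c
def ray(c,u,v):
    p=cv2.undistortPoints(np.array([[[u,v]]],float),c['K'],c['D'])[0,0]
    d=c['R'].T@np.array([p[0],p[1],1]); return -c['R'].T@c['t'], d/np.linalg.norm(d)
def onplane(c,u,v,z):
    o,d=ray(c,u,v); return o+d*(z-o[2])/d[2]
def proj(c,X):
    return cv2.projectPoints(np.array(X,float).reshape(-1,1,3),cv2.Rodrigues(c['R'])[0],c['t'],c['K'],c['D'])[0].reshape(-1,2)
def tri(c1,p1,c2,p2):
    o1,d1=ray(c1,*p1);o2,d2=ray(c2,*p2)
    s=np.linalg.lstsq(np.c_[d1,-d2],o2-o1,rcond=None)[0]
    a=o1+s[0]*d1;b=o2+s[1]*d2; return (a+b)/2,np.linalg.norm(a-b)
def save(c,n,box=None,k=1):
    im=c['pixels'][...,::-1]
    if box: im=im[box[1]:box[3],box[0]:box[2]]
    cv2.imwrite('pics/'+n+'.png',cv2.resize(im,None,fx=k,fy=k,interpolation=cv2.INTER_CUBIC))
E
python3 - <<'E'
from h import *
for n in ('top','side','wrist'):
    c=cam(n); save(c,n+'0'); print(n,c['f'],-c['R'].T@c['t'],c['k1'],c['R'][2])
print(get_state())
E
```

```text
pics
top 459.22864871205576 [ 456.96234433  -68.0535506  1261.5160687 ] -0.014436990100882185 [ 0.09577045 -0.01232422 -0.99532715]
side 411.10216992686844 [ 651.55476538 -824.28992898  815.03774332] -0.04246799345746378 [-0.07375736  0.72087346 -0.68913083]
wrist 356.3397161084227 [ 294.14835876 -583.28568275  383.31381111] 0.009889255756553965 [-0.22641807 -0.08400973 -0.97040055]
{'clock': 0.15, 'qpos': array([-1.38411826e+00,  2.45627438e-01,  1.55870154e+00,  3.93945791e-05,
        1.33870008e+00, -1.74082180e-01]), 'dq': array([ 0.00089005, -0.00102705, -0.00262774, -0.00022608,  0.00090777,
        0.00060856]), 'joint_torque': array([ 6.09270064e-04, -4.16265643e+01, -3.14982891e+01,  6.85418677e-02,
        3.15857597e-02, -8.45249178e-05]), 'tcp_pos': array([ 229.38580369, -607.71977711,  215.63269683]), 'tool_rot': array([[ 9.35631977e-01,  3.52976983e-01, -2.28918933e-04],
       [ 3.52976941e-01, -9.35630946e-01,  1.41856730e-03],
       [ 2.86537967e-04, -1.40806003e-03, -9.99998968e-01]]), 'force': array([-0.27146052, -0.32776965, -0.21645241]), 'moment': array([0.01100221, 0.01130622, 0.01368984]), 'grasp_force': 0.0, 'grip_width': 93.958870084923}
```

View pics/top0.png

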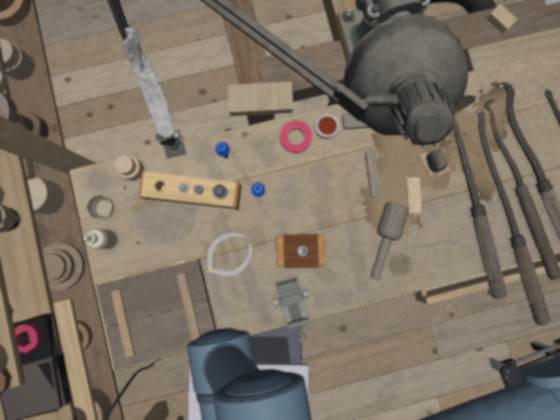

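View pics/side0.png

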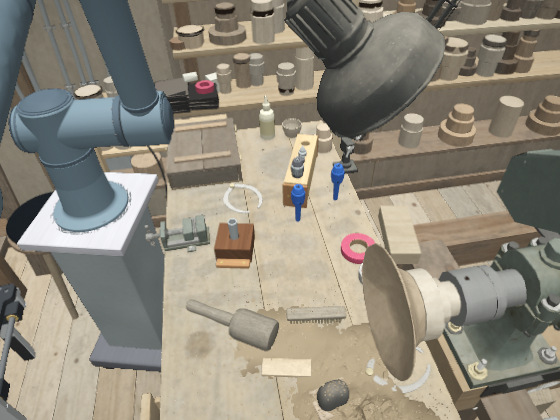

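Top view shows the rack (140–240, 172–208) with the chuck at (220,191) and the wide hole at (159,185). The sleeve is at (302,251), the mallet head at (392,220) with the handle end at (377,275), the slip at (414,195) and the caliper at (230,255). The side view agrees: sleeve (234,228), chuck (298,165), mallet head (255,328).

Run:
```python
from h import *
T=cam('top');S=cam('side')
for n,u,v,z in [('nose',220,191,130),('wide',159,185,85),('sleeve',302,251,102),('malhead',392,220,40),('malend',377,275,13)]:
    print(n,onplane(T,u,v,z))
for n,a,b in [('nose',(220,191),(298,160)),('wide',(159,185),(306,142)),('sl',(302,251),(233,221))]: print(n,tri(T,a,S,b))
a=T['pixels'][...,::-1][165:290,130:430]; b=S['pixels'][...,::-1][130:360,180:350]
cv2.imwrite('pics/a.png',np.vstack([cv2.resize(a,(750,312),interpolation=2)]))
cv2.imwrite('pics/b.png',cv2.resize(b,None,fx=2.6,fy=2.6,interpolation=2))
```

```text
nose [601.56268422  71.63830671 130.        ]
wide [620.81512523 234.72017204  85.        ]
sleeve [ 455.86698913 -134.52174997  102.        ]
malhead [ 541.09997606 -378.44751884   40.        ]
malend [ 393.50778902 -342.98157723   13.        ]
nose (array([602.72500334,  70.79825056, 140.39811022]), np.float64(5.0070314845475705))
wide (array([620.64026654, 233.91942828,  88.32723699]), np.float64(0.5782555864387129))
sl (array([ 457.1569801 , -134.12642678,  102.95843839]), np.float64(2.6662129593113124))
```

View pics/a.png

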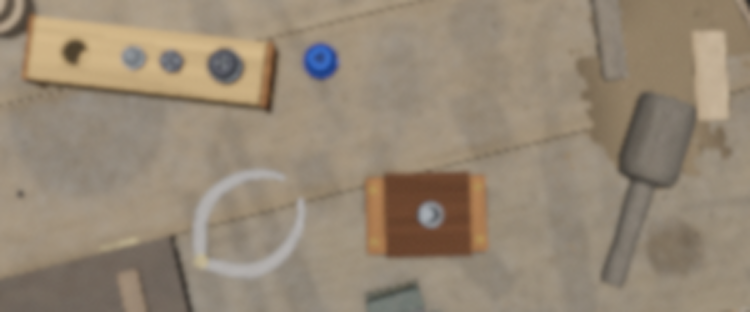

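View pics/b.png

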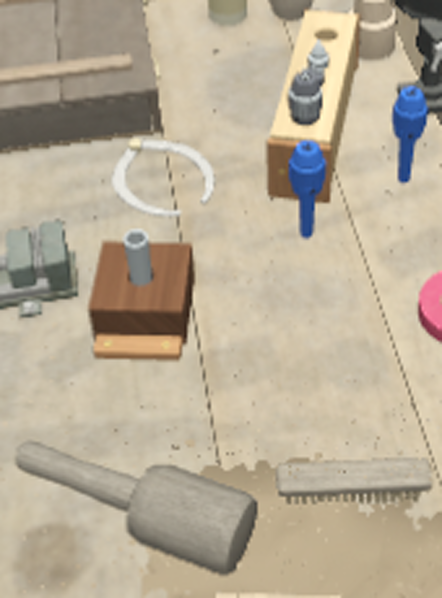

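Crop a puts the nose at (226,65), the hole at (74,50), the sleeve mouth at (432,214) and the mallet handle end at (613,280). In crop b the sleeve mouth is at (137,237). Chuck, hole and sleeve heights come out as 140, 88 and 103 mm, close to the expected 139, 85 and 102. Next I go above the chuck.

```bash
cat >> h.py <<'E'
def plan(pos,yang=None,step=45):
    s=get_state(); R=np.array(s['tool_rot']); p=np.array(s['tcp_pos'])
    d=R.T@(np.array(pos,float)-p); n=int(np.ceil(np.abs(np.linalg.norm(d))/step)) or 1
    print('t',s['clock'],'p',p.round(1),'F',np.round(s['force'],1),'w',round(s['grip_width'],1),'g',round(s['grasp_force'],1),'j6',s['qpos'][5].round(2))
    print('dp total m',(d/1000).round(4),'n',n,'each',(d/1000/n).round(4))
    if yang is not None:
        y=np.radians(yang); Y=np.array([np.cos(y),np.sin(y),0]); Z=np.array([0,0,-1.]); 
        G=np.c_[np.cross(Y,Z),Y,Z]; w=cv2.Rodrigues(R.T@G)[0].ravel(); m=int(np.ceil(np.linalg.norm(w)/.145)) or 1
        print('rot',w.round(4),'m',m,'each',(w/m).round(4))
E
python3 - <<'E'
from h import *
plan([602,71,215],-6)
E
```

```text
t 0.25 p [ 229.4 -607.9  216. ] F [0.3 0.  0.1] w 94.1 g 0.0 j6 -0.17
dp total m [ 0.5883 -0.5037  0.0015] n 18 each [ 0.0327 -0.028   0.0001]
rot [-7.0000e-04 -6.0000e-04 -1.1053e+00] m 8 each [-1.000e-04 -1.000e-04 -1.382e-01]
```

Call:
carry_out(
  commands=[
    {"dp": [0.0327, -0.028, 0], "rotation": [0, 0, 0]},
    {"dp": [0.0327, -0.028, 0], "rotation": [0, 0, 0]},
    {"dp": [0.0327, -0.028, 0], "rotation": [0, 0, 0]},
    {"dp": [0.0327, -0.028, 0], "rotation": [0, 0, 0]},
    {"dp": [0.0327, -0.028, 0], "rotation": [0, 0, 0]},
    {"dp": [0.0327, -0.028, 0], "rotation": [0, 0, 0]},
    {"dp": [0.0327, -0.028, 0], "rotation": [0, 0, 0]},
    {"dp": [0.0327, -0.028, 0], "rotation": [0, 0, 0]},
    {"dp": [0.0327, -0.028, 0], "rotation": [0, 0, 0]},
    {"dp": [0.0327, -0.028, 0], "rotation": [0, 0, 0]},
    {"dp": [0.0327, -0.028, 0], "rotation": [0, 0, 0]},
    {"dp": [0.0327, -0.028, 0], "rotation": [0, 0, 0]},
  ],
)

```text
clock: 1.45
tcp_pos: [478.6, -153.6, 216.6]
tool_rot: [[0.936, 0.353, 0.0], [0.353, -0.936, -0.0], [0.0, 0.0, -1.0]]
force: [1.0, 0.2, 0.5]
grip_width: 94.0
grasp_force: 0.0
```

Call:
carry_out(
  commands=[
    {"dp": [0.0327, -0.028, 0], "rotation": [0, 0, 0]},
    {"dp": [0.0327, -0.028, 0], "rotation": [0, 0, 0]},
    {"dp": [0.0327, -0.028, 0], "rotation": [0, 0, 0]},
    {"dp": [0, 0, 0], "rotation": [0, 0, -0.138]},
    {"dp": [0, 0, 0], "rotation": [0, 0, -0.138]},
    {"dp": [0, 0, 0], "rotation": [0, 0, -0.138]},
    {"dp": [0, 0, 0], "rotation": [0, 0, -0.138]},
    {"dp": [0, 0, 0], "rotation": [0, 0, -0.138]},
    {"dp": [0, 0, 0], "rotation": [0, 0, -0.138]},
    {"dp": [0, 0, 0], "rotation": [0, 0, -0.138]},
    {"dp": [0, 0, 0], "rotation": [0, 0, -0.138]},
  ],
)

```text
clock: 2.55
tcp_pos: [540.0, -42.0, 216.4]
tool_rot: [[0.1, 0.995, -0.0], [0.995, -0.1, 0.0], [0.0, -0.0, -1.0]]
force: [-0.1, 0.4, -0.4]
grip_width: 94.1
grasp_force: 0.0
```

Run:
```python
from h import *
W=cam('wrist');T=cam('top');S=cam('side')
save(W,'w1'); np.save('top1.npy',T['pixels'])
print(proj(W,[[602,71,139],[620,234,85]]))
plan([602,71,215],-6)
```

```text
[[ 361.98014224   44.19288497]
 [ 360.75745333 -209.18096693]]
t 2.7 p [540.1 -42.  216.4] F [-0.1  0.2  0.2] w 94.2 g 0.0 j6 -0.18
dp total m [0.1191 0.0493 0.0014] n 3 each [0.0397 0.0164 0.0005]
rot [-0.0001 -0.     -0.0041] m 1 each [-0.0001 -0.     -0.0041]
```

View pics/w1.png

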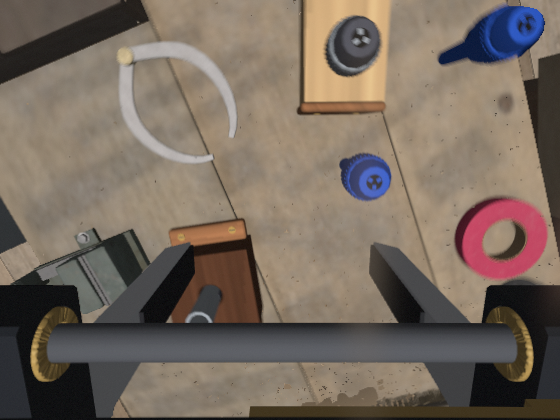

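The wrist view shows the chuck nose at (361,38), about 6 px from the prediction. The rack sides are vertical in the picture, and the sleeve mouth at (201,317) is partly hidden.

Run:
```python
from h import *
W=cam('wrist')
p=onplane(W,361,38,139);print(p,onplane(W,201,317,102)); plan([p[0],p[1],190],-6.3)
```

```text
[602.57082059  74.1088978  139.        ] [ 458.6608285  -128.42589941  102.        ]
t 2.75 p [540.1 -42.  216.4] F [0.1 0.1 0.1] w 94.2 g 0.0 j6 -0.18
dp total m [0.1222 0.0495 0.0264] n 3 each [0.0407 0.0165 0.0088]
rot [-0.0001 -0.0001  0.0011] m 1 each [-0.0001 -0.0001  0.0011]
```

Call:
carry_out(
  commands=[
    {"dp": [0.025, 0.0165, 0], "rotation": [0, 0, 0]},
    {"dp": [0.025, 0.0165, 0], "rotation": [0, 0, 0]},
    {"dp": [0.025, 0.0165, 0], "rotation": [0, 0, 0]},
    {"dp": [0, 0, 0], "rotation": [0, 0, 0]},
  ],
)

```text
clock: 3.15
tcp_pos: [598.5, 29.3, 216.4]
tool_rot: [[0.105, 0.994, 0.0], [0.994, -0.105, 0.001], [0.001, 0.0, -1.0]]
force: [-0.0, -0.4, 0.2]
grip_width: 94.0
grasp_force: 0.0
```

Run:
```python
from h import *
W=cam('wrist'); save(W,'w2'); print(proj(W,[[602.5,74,139],[620,234,85]]))
im=W['pixels'].astype(int); v,u=proj(W,[[602.5,74,139]])[0][::-1]
g=cv2.cvtColor(W['pixels'],cv2.COLOR_RGB2HSV)
plan([602.5,73.5,190],-6.3)
```

```text
[[281.37835977 161.68563128]
 [281.98574993 -71.58528638]]
t 3.2 p [597.6  28.2 216.2] F [-0.1  0.1 -0.2] w 94.2 g 0.0 j6 -0.04
dp total m [0.0456 0.0001 0.0262] n 2 each [0.0228 0.     0.0131]
rot [-0.0004  0.0001  0.0043] m 1 each [-0.0004  0.0001  0.0043]
```

View pics/w2.png

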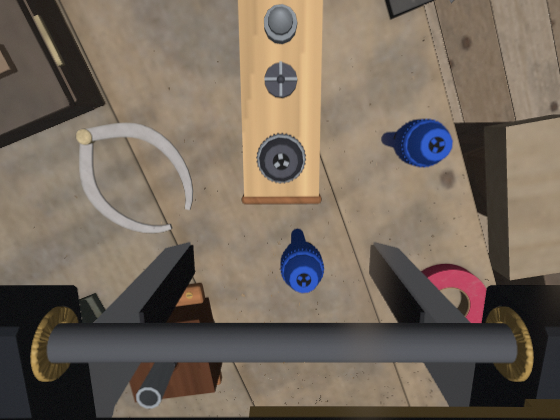

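Nose at (281,161) matches the prediction, so the chuck is at (602.5, 74). The sleeve mouth shows at (149,397).

Run:
```python
from h import *
W=cam('wrist'); print(onplane(W,149,397,102)); plan([602.5,74,104],-6.3)
```

```text
[ 455.18904241 -134.93561915  102.        ]
t 3.25 p [597.1  27.5 216.1] F [ 0.8 -1.6 -0.5] w 94.2 g 0.0 j6 -0.04
dp total m [0.0469 0.0005 0.1121] n 3 each [0.0156 0.0002 0.0374]
rot [-0.0008  0.0003  0.0035] m 1 each [-0.0008  0.0003  0.0035]
```

Call:
carry_out(
  commands=[
    {"dp": [0.023, 0, 0.02], "rotation": [0, 0, 0.004]},
    {"dp": [0.0232, 0, 0.03], "rotation": [0, 0, 0]},
    {"dp": [0, 0, 0.03], "rotation": [0, 0, 0]},
    {"dp": [0, 0, 0.02], "rotation": [0, 0, 0]},
    {"dp": [0, 0, 0.012], "rotation": [0, 0, 0]},
    {"dp": [0, 0, 0], "rotation": [0, 0, 0]},
  ],
)

```text
clock: 3.85
tcp_pos: [600.8, 72.5, 102.8]
tool_rot: [[0.111, 0.994, -0.003], [0.994, -0.111, 0.0], [-0.0, -0.003, -1.0]]
force: [-0.3, -0.7, 0.0]
grip_width: 94.4
grasp_force: 0.0
```

Call:
carry_out(
  commands=[
    {"dp": [0, 0, 0], "rotation": [0, 0, 0]},
    {"dp": [0, 0, 0], "rotation": [0, 0, 0]},
    {"dp": [0, 0, 0], "rotation": [0, 0, 0]},
    {"dp": [0, 0, 0], "rotation": [0, 0, 0]},
    {"dp": [0, 0, 0], "rotation": [0, 0, 0]},
    {"dp": [0, 0, 0], "rotation": [0, 0, 0]},
    {"dp": [0, 0, 0], "rotation": [0, 0, 0]},
  ],
  hand=0.028,
)

```text
clock: 4.55
tcp_pos: [602.3, 73.3, 104.5]
tool_rot: [[0.11, 0.994, 0.0], [0.994, -0.11, 0.0], [0.0, 0.0, -1.0]]
force: [0.0, 0.8, 0.1]
grip_width: 41.2
grasp_force: 0.0
```

Call:
carry_out(
  commands=[
    {"dp": [0, 0, 0], "rotation": [0, 0, 0]},
    {"dp": [0, 0, 0], "rotation": [0, 0, 0]},
    {"dp": [0, 0, 0], "rotation": [0, 0, 0]},
    {"dp": [0, 0, 0], "rotation": [0, 0, 0]},
  ],
)

```text
clock: 4.95
tcp_pos: [602.5, 73.2, 104.5]
tool_rot: [[0.11, 0.994, 0.0], [0.994, -0.11, -0.0], [0.0, 0.0, -1.0]]
force: [0.9, 0.2, -0.7]
grip_width: 35.2
grasp_force: 30.0
```

Call:
carry_out(
  commands=[
    {"dp": [0, 0, -0.02], "rotation": [0, 0, 0]},
    {"dp": [0, 0, -0.04], "rotation": [0, 0, 0]},
    {"dp": [0, 0, -0.04], "rotation": [0, 0, 0]},
    {"dp": [0, 0, -0.04], "rotation": [0, 0, 0]},
    {"dp": [0, 0, 0], "rotation": [0, 0, 0]},
    {"dp": [0, 0, 0], "rotation": [0, 0, 0]},
  ],
)

```text
clock: 5.55
tcp_pos: [601.9, 73.3, 244.0]
tool_rot: [[0.11, 0.994, -0.001], [0.994, -0.11, 0.0], [-0.0, -0.001, -1.0]]
force: [-0.5, -0.4, -3.5]
grip_width: 35.7
grasp_force: 30.0
```

Run:
```python
from h import *
plan([456.5,-174,245],-6.3)
```

```text
t 5.55 p [601.9  73.3 244. ] F [-0.5 -0.4 -3.5] w 35.7 g 30.0 j6 0.04
dp total m [-0.2617 -0.1174 -0.001 ] n 7 each [-0.0374 -0.0168 -0.0001]
rot [-0.0005  0.      0.    ] m 1 each [-0.0005  0.      0.    ]
```

Call:
carry_out(
  commands=[
    {"dp": [-0.0374, -0.0168, 0], "rotation": [0, 0, 0]},
    {"dp": [-0.0374, -0.0168, 0], "rotation": [0, 0, 0]},
    {"dp": [-0.0374, -0.0168, 0], "rotation": [0, 0, 0]},
    {"dp": [-0.0374, -0.0168, 0], "rotation": [0, 0, 0]},
    {"dp": [-0.0374, -0.0168, 0], "rotation": [0, 0, 0]},
    {"dp": [-0.0374, -0.0168, 0], "rotation": [0, 0, 0]},
    {"dp": [-0.0374, -0.0168, 0], "rotation": [0, 0, 0]},
    {"dp": [0, 0, 0], "rotation": [0, 0, 0]},
    {"dp": [0, 0, 0], "rotation": [0, 0, 0]},
  ],
)

```text
clock: 6.45
tcp_pos: [455.2, -173.8, 241.7]
tool_rot: [[0.112, 0.994, -0.004], [0.994, -0.112, 0.003], [0.003, -0.004, -1.0]]
force: [-0.1, -0.3, -3.7]
grip_width: 35.5
grasp_force: 30.0
```

Run:
```python
from h import *
W=cam('wrist'); save(W,'w3'); q=proj(W,[[456.5,-134.3,102]])[0];print(q)
plan([456.5,-134.3,245],-6.3)
```

```text
[279.37793224 161.12973591]
t 6.5 p [ 455.7 -173.2  242.1] F [ 1.8 -0.9 -3.6] w 35.9 g 30.0 j6 -0.49
dp total m [ 0.0388 -0.0035 -0.0028] n 1 each [ 0.0388 -0.0035 -0.0028]
rot [-0.0036 -0.0024 -0.0005] m 1 each [-0.0036 -0.0024 -0.0005]
```

View pics/w3.png

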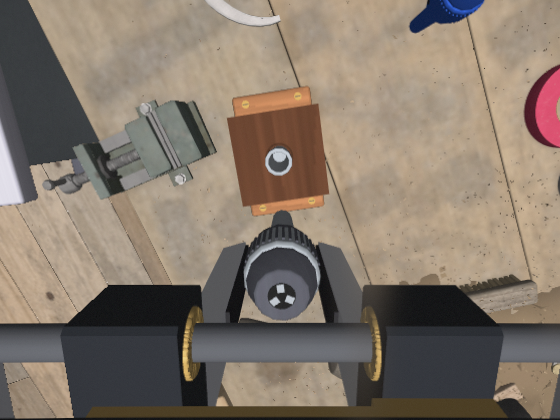

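The mouth is at about (278,160) against a prediction of (279,161). The held chuck's nose is at (281,294) and its shank tip at about (282,212). I'll refine both.

Run:
```python
from h import *
W=cam('wrist'); hsv=cv2.cvtColor(W['pixels'],cv2.COLOR_RGB2HSV)
m=(hsv[...,1]<75).astype(np.uint8)*255; m[:135]=0;m[190:]=0;m[:,:250]=0;m[:,310:]=0
c=max(cv2.findContours(m,0,2)[0],key=cv2.contourArea); e=cv2.fitEllipse(cv2.convexHull(c)); print(e)
print('mouth',onplane(W,*e[0],102))
s=get_state(); R=np.array(s['tool_rot']);p=np.array(s['tcp_pos'])
print(p,'proj nose',proj(W,[p-R[:,2]*34.5]),'tip',proj(W,[p+R[:,2]*89.5]))
hs=cv2.cvtColor(W['pixels'],cv2.COLOR_RGB2HSV)
for row in (215,220,225): print(row, ''.join('%4d'%v for v in hs[row,262:304,2]))
```

```text
((277.6369934082031, 161.29139709472656), (27.050588607788086, 29.682687759399414), 8.321296691894531)
mouth [ 455.60565334 -133.83965752  102.        ]
[ 456.17178406 -172.94016237  242.61810246] proj nose [[283.97049479 299.14571961]] tip [[283.01579565 220.08108723]]
215  166 163 152 140 151 174 174 173 170 172 171 129  70  69  70  71  72  68  72  72  70  69  69  70  70  69  68  68 101 174 178 178 176 174 172 173 171 172 173 170 167 163
220  175 172 169 169 170 168 168 169 172 174 115  70  69  70  70  70  68  71  73  70  72  69  69  68  70  71  70  70  68  66 136 177 179 178 175 175 173 172 171 175 174 171
225  178 176 175 173 170 168 172 172 173  96  63  63  59  49  39  39  38  40  39  42  39  39  44  46  45  43  51  49  53  59  66 116 176 178 177 176 176 177 175 176 178 181
```

Call:
carry_out(
  commands=[
    {"dp": [0.02, -0.0022, 0], "rotation": [0, 0, 0]},
    {"dp": [0.0189, -0.002, 0], "rotation": [0, 0, 0]},
    {"dp": [0, 0, 0.02], "rotation": [0, 0, 0]},
    {"dp": [0, 0, 0.02], "rotation": [0, 0, 0]},
    {"dp": [0, 0, 0], "rotation": [0, 0, 0]},
    {"dp": [0, 0, 0], "rotation": [0, 0, 0]},
    {"dp": [0, 0, 0], "rotation": [0, 0, 0]},
  ],
)

```text
clock: 7.25
tcp_pos: [457.5, -134.9, 205.5]
tool_rot: [[0.109, 0.994, 0.001], [0.994, -0.109, -0.001], [-0.001, 0.001, -1.0]]
force: [1.5, -1.0, -2.8]
grip_width: 35.4
grasp_force: 30.0
```

Run:
```python
from h import *
plan([456.3,-133.8,195],-6.3)
W=cam('wrist'); save(W,'w4',(200,180,360,330),4); plan([456.3,-133.8,195],-6.3)
```

```text
t 7.25 p [ 457.5 -134.9  205.5] F [ 1.5 -1.  -2.8] w 35.4 g 30.0 j6 -0.42
dp total m [ 0.0009 -0.0013  0.0105] n 1 each [ 0.0009 -0.0013  0.0105]
rot [0.0015 0.0005 0.0008] m 1 each [0.0015 0.0005 0.0008]
t 7.3 p [ 457.5 -135.1  205.6] F [-1.  -0.5 -2.1] w 35.4 g 30.0 j6 -0.42
dp total m [ 0.0011 -0.0013  0.0106] n 1 each [ 0.0011 -0.0013  0.0106]
rot [0.0018 0.0007 0.0005] m 1 each [0.0018 0.0007 0.0005]
```

View pics/w4.png

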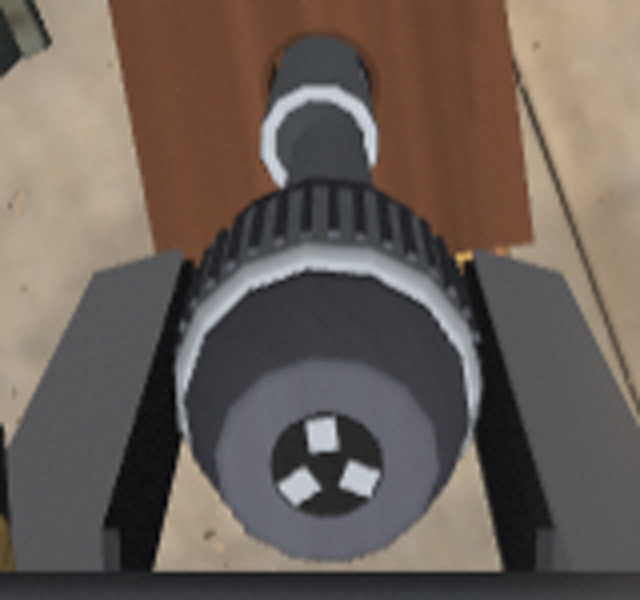

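Crop: ring centre about (319,137), so picture pixel (279.8,214.3); shank about column 282.5. I'll compare that with the tool axis.

Run:
```python
from h import *
W=cam('wrist'); hsv=cv2.cvtColor(W['pixels'],cv2.COLOR_RGB2HSV)
s=get_state(); R=np.array(s['tool_rot']);p=np.array(s['tcp_pos'])
print(p,[proj(W,[p+R[:,2]*k])[0].round(1) for k in (-34.5,60,p[2]-102)])
m=onplane(W,279.8,214.3,102); print('mouth',m,'tool d',R.T@(m-p))
for row in (207,212,217,222): print(row, ''.join('%4d'%v for v in hsv[row,260:300,2]))
```

```text
[ 457.42527596 -135.14568378  205.62444461] [array([282.9, 299.5]), array([282.4, 231.9]), array([282.3, 215.7])]
mouth [ 455.79079588 -133.9134286   102.        ] tool d [  1.1227991   -1.94675081 103.62029233]
207  113 116 119 121 123 120  72 111 206 211 209 185 125  81  80  79  79  80  79  76  75  75  75  72  72  73 115 169 209 216 215 185  80  85 109 109 108 107 109 108
212  108 113 118 121 123 178 208 208 196  78  79  80  81  81  79  77  70  70  70  69  69  70  70  71  70  71  71  68  70  69 126 203 210 209 109 111 109 108 109 107
217  109 110 114 118 122 183 209 210 166  85  78  80  80  71  67  69  72  71  70  72  71  70  70  70  70  71  70  70  68  69  66 125 211 211 102 111 111 107 108 108
222  109 107 110 115 119 121 122 176 208 210 202 115  69  69  67  69  69  69  70  72  72  72  72  70  71  69  71  70  71  70  68  69  95 120 115 116 113 110 108 109
```

Call:
carry_out(
  commands=[
    {"dp": [0.0002, -0.0019, 0], "rotation": [0, 0, 0]},
    {"dp": [0, 0, 0.005], "rotation": [0, 0, 0]},
    {"dp": [0, 0, 0.005], "rotation": [0, 0, 0]},
    {"dp": [0, 0, 0.005], "rotation": [0, 0, 0]},
    {"dp": [0, 0, 0.005], "rotation": [0, 0, 0]},
    {"dp": [0, 0, 0.005], "rotation": [0, 0, 0]},
    {"dp": [0, 0, 0], "rotation": [0, 0, 0]},
    {"dp": [0, 0, 0], "rotation": [0, 0, 0]},
  ],
)

```text
clock: 8.15
tcp_pos: [454.8, -134.5, 179.3]
tool_rot: [[0.11, 0.994, -0.0], [0.994, -0.11, 0.0], [0.0, -0.0, -1.0]]
force: [0.3, -0.4, -2.0]
grip_width: 35.5
grasp_force: 30.0
```

Run:
```python
from h import *
plan([456,-134,130],-6.3)
for i in range(3):
  W=cam('wrist'); plan([456,-134,130])
save(W,'w5',(200,180,360,330),4)
```

```text
t 8.15 p [ 454.8 -134.5  179.3] F [ 0.3 -0.4 -2. ] w 35.5 g 30.0 j6 -0.42
dp total m [0.0007 0.0011 0.0493] n 2 each [0.0003 0.0006 0.0247]
rot [-0.0002 -0.0001 -0.0001] m 1 each [-0.0002 -0.0001 -0.0001]
t 8.2 p [ 455.  -134.6  179.6] F [ 0.   0.2 -3.3] w 35.3 g 30.0 j6 -0.42
dp total m [0.0007 0.001  0.0496] n 2 each [0.0004 0.0005 0.0248]
t 8.25 p [ 455.  -134.6  179.7] F [ 0.6 -0.4 -3.4] w 35.4 g 30.0 j6 -0.42
dp total m [0.0008 0.0009 0.0497] n 2 each [0.0004 0.0005 0.0248]
t 8.3 p [ 455.  -134.6  179.7] F [-0.5  0.1 -3.5] w 35.4 g 30.0 j6 -0.42
dp total m [0.0007 0.0009 0.0497] n 2 each [0.0004 0.0004 0.0249]
```

View pics/w5.png

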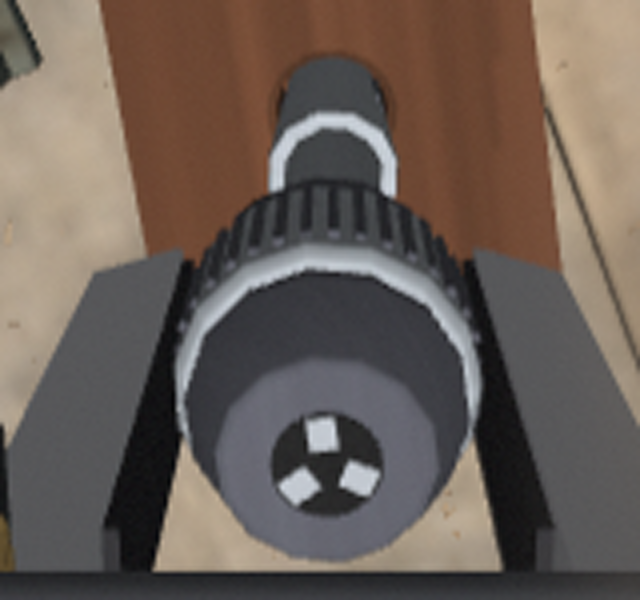

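The shank is in the bore and nearly centred (ring 334, shank 330), with no contact force. I keep lowering.

Call:
carry_out(
  commands=[
    {"dp": [0, 0.0005, 0.006], "rotation": [0, 0, 0]},
    {"dp": [0, 0, 0.008], "rotation": [0, 0, 0]},
    {"dp": [0, 0, 0.008], "rotation": [0, 0, 0]},
    {"dp": [0, 0, 0.008], "rotation": [0, 0, 0]},
    {"dp": [0, 0, 0.006], "rotation": [0, 0, 0]},
    {"dp": [0, 0, 0.004], "rotation": [0, 0, 0]},
    {"dp": [0, 0, 0.004], "rotation": [0, 0, 0]},
    {"dp": [0, 0, 0], "rotation": [0, 0, 0]},
    {"dp": [0, 0, 0], "rotation": [0, 0, 0]},
    {"dp": [0, 0, 0], "rotation": [0, 0, 0]},
  ],
)

```text
clock: 9.3
tcp_pos: [455.3, -134.6, 135.3]
tool_rot: [[0.11, 0.994, -0.0], [0.994, -0.11, -0.0], [-0.0, -0.0, -1.0]]
force: [1.1, -1.3, -5.1]
grip_width: 35.3
grasp_force: 30.0
```

Call:
carry_out(
  commands=[
    {"dp": [0, 0, 0.001], "rotation": [0, 0, 0]},
    {"dp": [0, 0, 0.001], "rotation": [0, 0, 0]},
    {"dp": [0, 0, 0], "rotation": [0, 0, 0]},
  ],
)

```text
clock: 9.6
tcp_pos: [455.6, -134.8, 133.9]
tool_rot: [[0.11, 0.994, 0.0], [0.994, -0.11, -0.0], [-0.0, 0.001, -1.0]]
force: [-0.7, -1.9, 0.4]
grip_width: 35.4
grasp_force: 30.0
```

Call:
carry_out(
  commands=[
    {"dp": [0, 0, 0.001], "rotation": [0, 0, 0]},
    {"dp": [0, 0, 0], "rotation": [0, 0, 0]},
    {"dp": [0, 0, 0], "rotation": [0, 0, 0]},
  ],
)

```text
clock: 9.9
tcp_pos: [455.5, -134.8, 132.7]
tool_rot: [[0.11, 0.994, 0.0], [0.994, -0.11, -0.0], [-0.0, 0.0, -1.0]]
force: [-0.0, -2.4, 0.3]
grip_width: 35.4
grasp_force: 30.0
```

Call:
carry_out(
  commands=[
    {"dp": [-0.0008, 0, 0], "rotation": [0, 0, 0]},
    {"dp": [0, 0, 0], "rotation": [0, 0, 0]},
    {"dp": [0, 0, 0], "rotation": [0, 0, 0]},
  ],
)

```text
clock: 10.2
tcp_pos: [455.3, -135.3, 132.4]
tool_rot: [[0.11, 0.994, 0.0], [0.994, -0.11, 0.0], [0.0, 0.0, -1.0]]
force: [0.3, -1.3, -1.7]
grip_width: 35.6
grasp_force: 30.0
```

Call:
carry_out(
  commands=[
    {"dp": [0, 0, 0.001], "rotation": [0, 0, 0]},
    {"dp": [0, 0, 0], "rotation": [0, 0, 0]},
    {"dp": [0, 0, 0], "rotation": [0, 0, 0]},
  ],
)

```text
clock: 10.5
tcp_pos: [455.3, -135.3, 131.3]
tool_rot: [[0.11, 0.994, 0.0], [0.994, -0.11, 0.0], [0.0, 0.0, -1.0]]
force: [0.3, -1.7, -1.5]
grip_width: 35.4
grasp_force: 30.0
```

Call:
carry_out(
  commands=[
    {"dp": [-0.0008, 0, 0], "rotation": [0, 0, 0]},
    {"dp": [0, 0, 0.001], "rotation": [0, 0, 0]},
    {"dp": [0, 0, 0], "rotation": [0, 0, 0]},
    {"dp": [0, 0, 0], "rotation": [0, 0, 0]},
  ],
)

```text
clock: 10.9
tcp_pos: [455.2, -136.1, 130.3]
tool_rot: [[0.11, 0.994, -0.0], [0.994, -0.11, 0.0], [0.0, -0.0, -1.0]]
force: [1.8, -0.5, -2.8]
grip_width: 35.3
grasp_force: 30.0
```

Call:
carry_out(
  commands=[
    {"dp": [0, 0, 0.0007], "rotation": [0, 0, 0]},
    {"dp": [0, 0, 0], "rotation": [0, 0, 0]},
    {"dp": [0, 0, 0], "rotation": [0, 0, 0]},
  ],
)

```text
clock: 11.2
tcp_pos: [455.2, -136.2, 129.8]
tool_rot: [[0.11, 0.994, 0.0], [0.994, -0.11, 0.0], [0.0, 0.0, -1.0]]
force: [0.3, 0.2, -2.4]
grip_width: 35.7
grasp_force: 30.0
```

Run:
```python
from h import *
for i in range(3):
  W=cam('side'); plan([456,-134,130])
s=get_state();print(s['moment'])
```

```text
t 11.25 p [ 455.2 -136.2  129.8] F [ 0.3 -1.1 -1.2] w 35.6 g 30.0 j6 -0.42
dp total m [ 0.0023  0.0005 -0.0002] n 1 each [ 0.0023  0.0005 -0.0002]
t 11.3 p [ 455.2 -136.2  129.8] F [ 0.4  0.1 -1.2] w 35.7 g 30.0 j6 -0.42
dp total m [ 0.0023  0.0005 -0.0002] n 1 each [ 0.0023  0.0005 -0.0002]
t 11.35 p [ 455.2 -136.2  129.8] F [ 1.2 -0.4 -0.9] w 35.3 g 30.0 j6 -0.42
dp total m [ 0.0023  0.0005 -0.0002] n 1 each [ 0.0023  0.0005 -0.0002]
[-0.1897768  -0.37052858  0.03654093]
```

Call:
carry_out(
  commands=[
    {"dp": [0, 0, 0.0005], "rotation": [0, 0, 0]},
    {"dp": [0, 0, 0], "rotation": [0, 0, 0]},
    {"dp": [0, 0, 0], "rotation": [0, 0, 0]},
  ],
)

```text
clock: 11.65
tcp_pos: [455.3, -136.3, 129.5]
tool_rot: [[0.11, 0.994, 0.0], [0.994, -0.11, -0.0], [-0.0, 0.0, -1.0]]
force: [1.0, 0.0, 0.5]
grip_width: 35.3
grasp_force: 30.0
```

Call:
carry_out(
  commands=[
    {"dp": [0, 0, 0.0005], "rotation": [0, 0, 0]},
    {"dp": [0, 0, 0], "rotation": [0, 0, 0]},
    {"dp": [0, 0, 0], "rotation": [0, 0, 0]},
  ],
)

```text
clock: 11.95
tcp_pos: [455.4, -136.3, 129.1]
tool_rot: [[0.11, 0.994, 0.0], [0.994, -0.11, -0.0], [-0.0, 0.0, -1.0]]
force: [0.3, 0.4, 3.2]
grip_width: 35.3
grasp_force: 30.0
```

Run:
```python
from h import *
for i in range(2):
  W=cam('wrist'); plan([456,-134,130])
save(W,'w6',(200,180,360,330),4)
```

```text
t 12.0 p [ 455.4 -136.3  129.1] F [-0.5 -0.   4.3] w 35.0 g 30.0 j6 -0.42
dp total m [ 0.0024  0.0004 -0.0009] n 1 each [ 0.0024  0.0004 -0.0009]
t 12.05 p [ 455.4 -136.3  129.1] F [-0.1 -0.6  4. ] w 35.2 g 30.0 j6 -0.42
dp total m [ 0.0024  0.0004 -0.0009] n 1 each [ 0.0024  0.0004 -0.0009]
```

Seated: the upward force is rising at about 7 N/mm. I release.

Call:
carry_out(
  commands=[
    {"dp": [0, 0, 0], "rotation": [0, 0, 0]},
    {"dp": [0, 0, 0], "rotation": [0, 0, 0]},
    {"dp": [0, 0, 0], "rotation": [0, 0, 0]},
    {"dp": [0, 0, 0], "rotation": [0, 0, 0]},
    {"dp": [0, 0, 0], "rotation": [0, 0, 0]},
    {"dp": [0, 0, 0], "rotation": [0, 0, 0]},
  ],
  hand=0.07,
)

```text
clock: 12.65
tcp_pos: [455.1, -136.1, 128.7]
tool_rot: [[0.11, 0.994, -0.0], [0.994, -0.11, 0.0], [0.0, -0.0, -1.0]]
force: [1.0, -0.0, 0.3]
grip_width: 69.8
grasp_force: 0.0
```

Call:
carry_out(
  commands=[
    {"dp": [0, 0, -0.03], "rotation": [0, 0, 0]},
    {"dp": [0, 0, -0.04], "rotation": [0, 0, 0]},
    {"dp": [0, 0, -0.04], "rotation": [0, 0, 0]},
    {"dp": [-0.03, 0, 0], "rotation": [0, 0, 0]},
    {"dp": [-0.03, 0, 0], "rotation": [0, 0, 0]},
    {"dp": [0, 0, 0], "rotation": [0, 0, 0]},
    {"dp": [0, 0, 0], "rotation": [0, 0, 0]},
  ],
)

```text
clock: 13.35
tcp_pos: [448.4, -195.8, 238.5]
tool_rot: [[0.111, 0.994, -0.0], [0.994, -0.111, 0.001], [0.001, -0.0, -1.0]]
force: [-1.1, -0.7, -0.8]
grip_width: 69.9
grasp_force: 0.0
```

Run:
```python
from h import *
W=cam('wrist');T=cam('top');S=cam('side')
a=W['pixels'][...,::-1]; b=S['pixels'][...,::-1]
print('pred',proj(W,[[455.5,-134.8,164],[455.5,-134.8,102]]),proj(S,[[455.5,-134.8,164],[455.5,-134.8,102]]))
cv2.imwrite('pics/c.png',np.hstack([cv2.resize(a[60:300,180:380],(400,480)),cv2.resize(b[190:290,195:275],(384,480),interpolation=2)]))
print(proj(S,[[541,-378,40],[393.5,-343,13]]),proj(T,[[541,-378,40],[393.5,-343,13]]))
plan([400,-345,220],77)
```

```text
pred [[282.89959795 137.05230612]
 [282.67345585 134.50357526]] [[229.03445425 202.89897612]
 [231.77795554 221.50705438]]
[[254.96114317 326.08318786]
 [192.7392478  313.93642132]] [[391.83395321 220.03522623]
 [377.00681013 275.00297762]]
t 13.5 p [ 448.6 -195.   238.4] F [ 0.5 -0.1  0.7] w 69.7 g 0.0 j6 -0.53
dp total m [-0.1544 -0.0319  0.0183] n 4 each [-0.0386 -0.008   0.0046]
rot [ 0.000e+00 -8.000e-04 -1.453e+00] m 11 each [ 0.000e+00 -1.000e-04 -1.321e-01]
```

View pics/c.png

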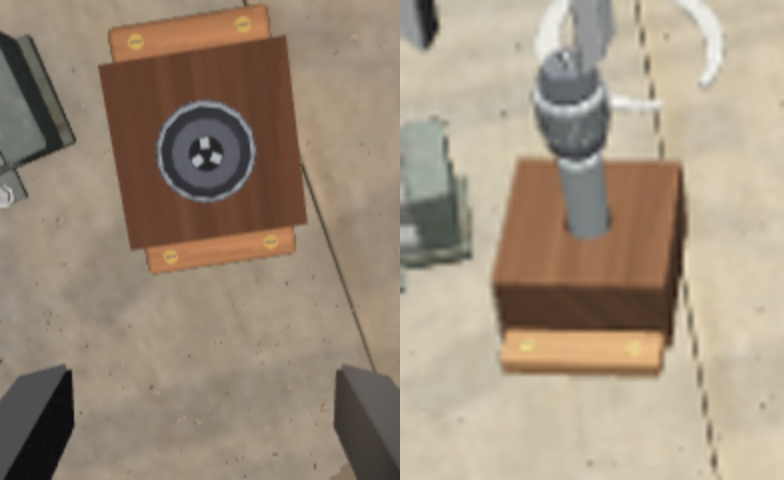

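The chuck stands upright in the sleeve, nose at wrist pixel (283,135.5) as predicted and in line in the side view. All 10 pictures are used, so I work numerically from here. Next is the mallet.

Run:
```python
from h import *
T=cam('top');S=cam('side')
f=lambda u,v:(130+u/2.5,165+v*125/312); g=lambda u,v:(180+u/2.6,130+v/2.6)
for n,a,b in [('join',f(645,186),g(130,490)),('end',f(613,281),g(25,455)),('head',f(659,140),g(190,518))]: print(n,tri(T,a,S,b))
for n,q,z in [('headnear',f(648,183),33),('headfar',f(670,97),45),('end',f(613,281),13),('join',f(644,188),30)]: print(n,onplane(T,*q,z))
print(onplane(cam('wrist'),283,135.5,164))
for i in range(1):
  p=np.array(T['pixels']).astype(int)
  for q in [f(659,140),f(630,235),f(680,245),f(580,235)]: print(q,p[int(q[1]),int(q[0])])
plan([400,-340,190],-103)
```

```text
join (array([ 487.43511551, -366.39409632,   44.73821475]), np.float64(2.707146577624193))
end (array([ 387.72331433, -333.55294638,   33.7953779 ]), np.float64(0.000753054940469776))
head (array([ 537.99937855, -383.6771685 ,   36.72438497]), np.float64(0.9315501084803484))
headnear [ 492.29254235 -372.14499057   33.        ]
headfar [ 584.19819738 -393.78854788   45.        ]
end [ 386.55089305 -338.04989794   13.        ]
join [ 486.95807984 -368.51498824   30.        ]
[ 455.80400993 -132.99940473  164.        ]
(393.6, 221.0897435897436) [129 121 111]
(382.0, 259.150641025641) [101 122 137]
(402.0, 263.15705128205127) [127 114  96]
(362.0, 259.150641025641) [121 142 158]
t 13.65 p [ 448.7 -195.1  238.6] F [-1.5 -0.7  0.7] w 69.9 g 0.0 j6 -0.53
dp total m [-0.1493 -0.0326  0.0486] n 4 each [-0.0373 -0.0082  0.0122]
rot [-3.0000e-04 -0.0000e+00  1.6888e+00] m 12 each [-0.     -0.      0.1407]
```

Call:
carry_out(
  commands=[
    {"dp": [-0.039, -0.0042, 0], "rotation": [0, 0, 0]},
    {"dp": [-0.039, -0.0042, 0], "rotation": [0, 0, 0]},
    {"dp": [-0.039, -0.0042, 0.024], "rotation": [0, 0, 0]},
    {"dp": [-0.039, -0.0042, 0.024], "rotation": [0, 0, 0]},
  ],
)

```text
clock: 14.05
tcp_pos: [415.0, -350.6, 191.2]
tool_rot: [[0.109, 0.994, 0.002], [0.994, -0.109, -0.002], [-0.002, 0.002, -1.0]]
force: [-0.0, -0.3, -0.3]
grip_width: 70.1
grasp_force: 0.0
```

Call:
carry_out(
  commands=[
    {"dp": [0, 0, 0], "rotation": [0, 0, 0.1443]},
    {"dp": [0, 0, 0], "rotation": [0, 0, 0.1443]},
    {"dp": [0, 0, 0], "rotation": [0, 0, 0.1443]},
    {"dp": [0, 0, 0], "rotation": [0, 0, 0.1443]},
    {"dp": [0, 0, 0], "rotation": [0, 0, 0.1443]},
    {"dp": [0, 0, 0], "rotation": [0, 0, 0.1443]},
    {"dp": [0, 0, 0], "rotation": [0, 0, 0.1443]},
    {"dp": [0, 0, 0], "rotation": [0, 0, 0.1443]},
    {"dp": [0, 0, 0], "rotation": [0, 0, 0.1443]},
    {"dp": [0, 0, 0], "rotation": [0, 0, 0.1443]},
    {"dp": [0, 0, 0], "rotation": [0, 0, 0.1443]},
    {"dp": [0, 0, 0], "rotation": [0, 0, 0.1443]},
  ],
)

```text
clock: 15.25
tcp_pos: [415.0, -348.6, 190.7]
tool_rot: [[0.962, -0.273, -0.0], [-0.273, -0.962, 0.0], [-0.0, -0.0, -1.0]]
force: [-0.9, -0.7, -0.7]
grip_width: 70.2
grasp_force: 0.0
```

Run:
```python
from h import *
W=cam('wrist'); print(proj(W,[[464,-362,28],[488,-369,33],[584,-394,45],[538,-383,40]]).round())
plan([464,-362,28],-105.5)
h=cv2.cvtColor(W['pixels'],cv2.COLOR_RGB2HSV)
for row in range(10,330,20): print(row,' '.join('%d/%d'%(h[row,c,1],h[row,c,2]) for c in range(170,400,10)))
```

```text
[[281. 145.]
 [281. 117.]
 [278. -16.]
 [281.  51.]]
t 15.3 p [ 415.  -348.6  190.7] F [ 0.1 -0.5  0.2] w 70.0 g 0.0 j6 0.94
dp total m [ 0.0508 -0.0006  0.1627] n 4 each [ 0.0127 -0.0002  0.0407]
rot [-0.0001  0.0001 -0.0092] m 1 each [-0.0001  0.0001 -0.0092]
10 61/141 59/143 76/114 82/121 77/120 79/132 79/139 58/137 42/91 39/119 41/112 39/118 36/121 35/123 37/97 34/75 75/191 70/149 54/128 70/127 48/148 51/149 50/148
30 56/142 58/149 79/107 79/116 79/119 81/126 79/133 63/126 41/99 39/117 40/120 39/123 38/122 37/117 35/96 36/71 78/138 78/130 78/121 76/114 55/145 54/142 58/150
50 62/157 66/163 65/158 78/111 78/117 79/123 79/129 56/119 41/93 39/118 37/110 39/125 36/105 38/114 39/98 76/138 76/144 77/116 56/146 55/154 76/121 57/143 57/152
70 64/144 67/153 69/163 68/105 79/113 79/120 82/125 52/113 39/98 36/121 39/117 38/122 39/117 36/114 39/98 79/142 78/144 56/149 57/153 52/156 50/144 56/158 55/157
90 72/78 53/143 53/145 54/157 57/156 55/157 53/145 51/105 38/95 36/122 44/121 42/127 39/125 34/112 36/100 58/155 54/157 54/151 50/158 52/152 55/153 56/154 53/160
110 44/145 52/142 77/152 50/15
[... 1030 characters left out ...]
 43/102 52/152 54/152 54/146 57/152 58/150 57/153 57/147 60/153 59/156 58/157 67/140
250 45/135 49/135 12/86 9/84 28/27 55/159 53/153 44/138 43/137 43/142 46/138 52/142 55/153 51/150 58/149 60/152 63/153 62/156 55/60 18/99 23/98 69/136 62/143
270 46/133 9/86 6/85 32/16 20/13 46/145 51/140 48/154 51/149 50/149 56/147 57/142 57/151 58/150 61/155 68/143 75/132 65/141 54/57 57/67 16/95 6/91 0/86
290 9/84 9/85 55/14 30/17 49/140 50/142 48/139 49/145 50/153 61/139 58/154 66/140 65/148 71/137 74/137 70/138 67/141 69/134 48/150 47/65 42/61 6/87 3/84
310 9/84 68/15 85/12 33/39 43/149 55/148 58/155 53/116 24/97 23/98 31/33 67/141 67/141 66/140 45/154 48/153 44/156 47/156 45/148 45/148 31/58 32/48 0/70
```

Run:
```python
from h import *
W=cam('wrist'); h=cv2.GaussianBlur(cv2.cvtColor(W['pixels'],cv2.COLOR_RGB2HSV),(0,0),1)
m=(h[...,1]<44)&(h[...,2]<145)
def run(row,c0):
    best=None;c=230;L=[]
    while c<340:
        if m[row,c]:
            a=c
            while m[row,c]:c+=1
            L.append((c-a,a,c-1))
        c+=1
    return max(L) if L else None
for row in list(range(20,100,20))+list(range(100,250,6)): print(row,run(row,280),end='; ')
```

```text
20 (66, 254, 319); 40 (79, 240, 318); 60 (78, 240, 317); 80 (46, 270, 315); 100 (74, 241, 314); 106 (69, 243, 311); 112 (46, 255, 300); 118 (30, 261, 290); 124 (31, 261, 291); 130 (32, 260, 291); 136 (31, 261, 291); 142 (31, 261, 291); 148 (30, 261, 290); 154 (31, 260, 290); 160 (30, 261, 290); 166 (30, 261, 290); 172 (32, 262, 293); 178 (30, 262, 291); 184 (27, 262, 288); 190 (26, 262, 287); 196 (26, 262, 287); 202 (27, 261, 287); 208 (27, 261, 287); 214 (28, 260, 287); 220 (28, 260, 287); 226 (28, 259, 286); 232 (26, 260, 285); 238 (20, 262, 281); 244 (6, 247, 252);
```

Run:
```python
from h import *
W=cam('wrist')
e=onplane(W,272.5,240,15); j=onplane(W,276,117,31); hc=onplane(W,278.5,50,40); mid=onplane(W,275.5,160,26)
print(e,j,hc,mid); d=(j-e)[:2]; print(np.linalg.norm(d),np.degrees(np.arctan2(d[1],d[0])),np.degrees(np.arctan2(*(hc-e)[1::-1])))
u=(hc-e)[:2];u/=np.linalg.norm(u); g=e[:2]+97*u; g2=j[:2]-25*u; print(g,g2)
plan([*((g+g2)/2),20],np.degrees(np.arctan2(u[1],u[0]))-90)
```

```text
[ 374.69013095 -328.26829674   15.        ] [ 489.06965477 -364.41074703   31.        ] [ 539.62124685 -380.93502287   40.        ] [ 452.2942269  -353.49293459   26.        ]
119.95395859703339 -17.53586245494729 -17.70961327268341
[ 467.0933452  -357.77500778] [ 465.25439337 -356.8059246 ]
t 15.4 p [ 414.9 -348.7  190.7] F [-0.5  0.1 -0.3] w 70.0 g 0.0 j6 0.93
dp total m [ 0.0517 -0.0052  0.1707] n 4 each [ 0.0129 -0.0013  0.0427]
rot [-0.0001  0.0001  0.0418] m 1 each [-0.0001  0.0001  0.0418]
```

Call:
carry_out(
  commands=[
    {"dp": [0.026, -0.0026, 0], "rotation": [0, 0, 0]},
    {"dp": [0.0257, -0.0026, 0.03], "rotation": [0, 0, 0.0418]},
    {"dp": [0, 0, 0.04], "rotation": [0, 0, 0]},
    {"dp": [0, 0, 0.04], "rotation": [0, 0, 0]},
    {"dp": [0, 0, 0.03], "rotation": [0, 0, 0]},
    {"dp": [0, 0, 0.02], "rotation": [0, 0, 0]},
    {"dp": [0, 0, 0.0105], "rotation": [0, 0, 0]},
    {"dp": [0, 0, 0], "rotation": [0, 0, 0]},
  ],
)

```text
clock: 16.2
tcp_pos: [465.3, -357.0, 18.9]
tool_rot: [[0.952, -0.306, -0.002], [-0.306, -0.952, 0.002], [-0.002, -0.001, -1.0]]
force: [-0.0, -0.7, -0.6]
grip_width: 70.1
grasp_force: 0.0
```

Call:
carry_out(
  commands=[
    {"dp": [0, 0, 0], "rotation": [0, 0, 0]},
    {"dp": [0, 0, 0], "rotation": [0, 0, 0]},
    {"dp": [0, 0, 0], "rotation": [0, 0, 0]},
    {"dp": [0, 0, 0], "rotation": [0, 0, 0]},
    {"dp": [0, 0, 0], "rotation": [0, 0, 0]},
    {"dp": [0, 0, 0], "rotation": [0, 0, 0]},
    {"dp": [0, 0, 0], "rotation": [0, 0, 0]},
    {"dp": [0, 0, 0], "rotation": [0, 0, 0]},
  ],
  hand=0.015,
)

```text
clock: 17.0
tcp_pos: [466.0, -358.0, 20.4]
tool_rot: [[0.952, -0.307, 0.0], [-0.307, -0.952, -0.0], [0.0, 0.0, -1.0]]
force: [-0.4, 0.8, 1.7]
grip_width: 23.9
grasp_force: 30.0
```

Call:
carry_out(
  commands=[
    {"dp": [0, 0, -0.015], "rotation": [0, 0, 0]},
    {"dp": [0, 0, -0.03], "rotation": [0, 0, 0]},
    {"dp": [0, 0, -0.045], "rotation": [0, 0, 0]},
    {"dp": [0, 0, -0.045], "rotation": [0, 0, 0]},
    {"dp": [0, 0, -0.045], "rotation": [0, 0, 0]},
    {"dp": [0, 0, -0.03], "rotation": [0, 0, 0]},
    {"dp": [0, 0, -0.015], "rotation": [0, 0, 0]},
    {"dp": [0, 0, 0], "rotation": [0, 0, 0]},
    {"dp": [0, 0, 0], "rotation": [0, 0, 0]},
  ],
)

```text
clock: 17.9
tcp_pos: [465.2, -357.0, 243.2]
tool_rot: [[0.952, -0.308, -0.002], [-0.308, -0.952, 0.003], [-0.003, -0.002, -1.0]]
force: [-0.6, 0.7, -5.0]
grip_width: 24.5
grasp_force: 30.0
```

Run:
```python
from h import *
W=cam('wrist'); h=cv2.GaussianBlur(cv2.cvtColor(W['pixels'],cv2.COLOR_RGB2HSV),(0,0),1)
# head extents in wrist view: expected if held level as picked
s=get_state();R=np.array(s['tool_rot']);p=np.array(s['tcp_pos'])
P=lambda x,z:p+R@np.array([x,0,-z])  # x ahead, z above TCP
print('exp: near-top',proj(W,[P(25,8+38)]),'handle at x=10',proj(W,[P(10,20)]),'head far top',proj(W,[P(109,56)]))
for row in range(0,330,30): print(row,' '.join('%d/%d'%(h[row,c,1],h[row,c,2]) for c in range(180,400,20)))
u=np.array([.952,-.307]); t=np.array([455.6,-134])-36*u
print(s['moment'],t); plan([*t,p[2]],-107.9)
```

```text
exp: near-top [[280.7365519  250.33544144]] handle at x=10 [[280.8304971  262.26012017]] head far top [[280.27284141 -21.91721128]]
0 51/148 42/166 79/155 77/161 78/160 77/159 71/225 62/230 50/180 76/164 66/163
30 61/179 44/160 56/130 78/162 79/163 77/164 78/162 59/234 59/230 64/125 48/165
60 62/184 76/142 44/153 77/165 79/163 78/164 78/165 71/217 59/235 55/169 48/169
90 56/172 64/154 80/140 37/99 37/118 37/114 37/110 37/88 76/144 54/171 57/179
120 57/171 64/181 70/184 39/95 39/116 36/125 39/107 36/96 56/176 53/170 57/186
150 70/177 49/166 58/181 37/105 40/120 40/123 37/118 35/110 49/170 51/169 53/171
180 58/187 52/166 45/138 37/121 39/135 40/139 39/135 33/121 37/89 57/168 56/184
210 57/186 54/179 40/105 37/125 38/131 37/143 34/129 37/126 36/87 53/151 56/175
240 59/175 53/176 52/180 38/96 34/101 37/124 34/109 34/88 55/171 58/166 60/180
270 45/160 44/173 53/177 9/99 35/110 37/126 35/106 9/99 57/170 65/153 62/150
300 31/25 32/26 31/23 9/99 33/109 38/125 34/104 12/74 12/41 31/58 34/51
[0.07413815 0.18113621 0.03819601] [ 421.328 -122.948]
t 17.95 p [ 464.9 -356.8  242.4] F [-0.6 -0.4 -4.2] w 24.8 g 30.0 j6 1.04
dp total m [-0.1134 -0.2091  0.001 ] n 6 each [-0.0189 -0.0348  0.0002]
rot [-0.0025  0.0044 -0.0002] m 1 each [-0.0025  0.0044 -0.0002]
```

Run:
```python
from h import *
from scipy.optimize import brentq
W=cam('wrist'); h=cv2.GaussianBlur(cv2.cvtColor(W['pixels'],cv2.COLOR_RGB2HSV),(0,0),1)
print([(r_,h[r_,280,1],h[r_,280,2]) for r_ in list(range(66,96,3))+list(range(155,185,3))+list(range(215,262,4))])
m=h[...,1]<44
for r_ in (80,100,130,160,175,190,210,225,240): c=np.where(m[r_,200:360])[0]+200; print(r_,c.min(),c.max(),end='; ')
s=get_state();R=np.array(s['tool_rot']);p=np.array(s['tcp_pos'])
def pt(a,x,t): # a: axis pitch up (rad), x along axis from grip, t perpendicular up
    return p+R@np.array([x*np.cos(a)-t*np.sin(a),0,-8-(x*np.sin(a)+t*np.cos(a))])
for a in (10,0,-10,-20,-30,-40,-50): print(a,[proj(W,[pt(np.radians(a),x,t)])[0,1].round() for x,t in((25,33),(109,33),(109,-33),(0,12))])
print(np.round(s['moment'],2))
```

```text
[(66, np.uint8(78), np.uint8(164)), (69, np.uint8(61), np.uint8(126)), (72, np.uint8(37), np.uint8(102)), (75, np.uint8(36), np.uint8(109)), (78, np.uint8(38), np.uint8(110)), (81, np.uint8(37), np.uint8(114)), (84, np.uint8(38), np.uint8(108)), (87, np.uint8(38), np.uint8(109)), (90, np.uint8(36), np.uint8(114)), (93, np.uint8(37), np.uint8(113)), (155, np.uint8(41), np.uint8(121)), (158, np.uint8(39), np.uint8(128)), (161, np.uint8(40), np.uint8(126)), (164, np.uint8(40), np.uint8(123)), (167, np.uint8(40), np.uint8(133)), (170, np.uint8(39), np.uint8(137)), (173, np.uint8(39), np.uint8(141)), (176, np.uint8(39), np.uint8(138)), (179, np.uint8(40), np.uint8(139)), (182, np.uint8(41), np.uint8(139)), (215, np.uint8(36), np.uint8(132)), (219, np.uint8(36), np.uint8(132)), (223, np.uint8(38), np.uint8(148)), (227, np.uint8(38), np.uint8(132)), (231, np.uint8(38), np.uint8(125)), (235, np.uint8(39), np.uint8(121)), (239, np.uint8(36), np.uint8(125)), (243, np.uint8(38), np.uint8(127)), (247, np.uint8(35), np.uint8(133)), (251, np.uint8(37), np.uint8(133)), (255, np.uint8(36), np.uint8(130)), (259, np.uint8(37), np.uint8(131))]
80 250 313; 100 234 329; 130 228 335; 160 224 339; 175 222 340; 190 219 341; 210 220 341; 225 224 337; 240 238 324; 10 [np.float64(265.0), np.float64(2.0), np.float64(22.0), np.float64(287.0)]
0 [np.float64(246.0), np.float64(-5.0), np.float64(42.0), np.float64(283.0)]
-10 [np.float64(228.0), np.float64(1.0), np.float64(64.0), np.float64(279.0)]
-20 [np.float64(214.0), np.float64(16.0), np.float64(87.0), np.float64(274.0)]
-30 [np.float64(202.0), np.float64(34.0), np.float64(111.0), np.float64(269.0)]
-40 [np.float64(194.0), np.float64(56.0), np.float64(135.0), np.float64(265.0)]
-50 [np.float64(189.0), np.float64(79.0), np.float64(159.0), np.float64(260.0)]
[0.08 0.15 0.03]
```

The mallet slipped in the grip: the head is pitched down about 46° and the handle end rests on the palm. A shoulder tap would just swing it back. Instead I'll tilt the tool so the mallet axis is vertical and press with the head's end face in line with the grip. I lean sideways, away from the lamp.

Call:
carry_out(
  commands=[
    {"dp": [0, 0, -0.02], "rotation": [0, 0, 0]},
    {"dp": [0, 0, -0.03], "rotation": [0, 0, 0]},
    {"dp": [-0.01, -0.02, -0.02], "rotation": [0, 0, 0]},
    {"dp": [-0.0125, -0.034, 0], "rotation": [0, 0, 0]},
    {"dp": [-0.012, -0.034, 0], "rotation": [0, 0, 0]},
    {"dp": [-0.01, -0.02, 0], "rotation": [0, 0, 0]},
    {"dp": [0, 0, 0], "rotation": [0, 0, -0.1]},
    {"dp": [0, 0, 0], "rotation": [0, 0, -0.13]},
    {"dp": [0, 0, 0], "rotation": [0, 0, -0.13]},
    {"dp": [0, 0, 0], "rotation": [0, 0, -0.13]},
    {"dp": [0, 0, 0], "rotation": [0, 0, -0.13]},
    {"dp": [0, 0, 0], "rotation": [0, 0, -0.13]},
  ],
)

```text
clock: 19.2
tcp_pos: [456.3, -241.0, 312.9]
tool_rot: [[0.904, 0.428, -0.003], [0.428, -0.904, 0.002], [-0.002, -0.004, -1.0]]
force: [-0.9, 0.5, -3.8]
grip_width: 24.3
grasp_force: 30.0
```

Call:
carry_out(
  commands=[
    {"dp": [0, 0, 0], "rotation": [0, 0, -0.13]},
    {"dp": [0, 0, 0], "rotation": [0, 0, -0.13]},
    {"dp": [0, 0, 0], "rotation": [0, 0, -0.13]},
    {"dp": [0, 0, 0], "rotation": [0, 0, -0.13]},
    {"dp": [0, 0, 0], "rotation": [0, 0, -0.13]},
    {"dp": [0, 0, 0], "rotation": [0, 0, -0.13]},
    {"dp": [0, 0, 0], "rotation": [0, 0, -0.13]},
    {"dp": [0, 0, 0], "rotation": [0, 0, -0.12]},
  ],
)

```text
clock: 20.0
tcp_pos: [456.4, -241.1, 313.0]
tool_rot: [[0.098, 0.995, -0.003], [0.995, -0.098, 0.002], [0.002, -0.003, -1.0]]
force: [-0.2, -0.7, -3.5]
grip_width: 24.3
grasp_force: 30.0
```

Call:
carry_out(
  commands=[
    {"dp": [0, 0, 0], "rotation": [0, -0.07, 0]},
    {"dp": [0, 0, 0], "rotation": [0, -0.11, 0]},
    {"dp": [0, 0, 0], "rotation": [0, -0.11, 0]},
    {"dp": [0, 0, 0], "rotation": [0, -0.11, 0]},
    {"dp": [0, 0, 0], "rotation": [0, -0.11, 0]},
    {"dp": [0, 0, 0], "rotation": [0, -0.11, 0]},
    {"dp": [0, 0, 0], "rotation": [0, -0.08, 0]},
    {"dp": [0, 0, 0], "rotation": [0, 0, 0]},
    {"dp": [0, 0, 0], "rotation": [0, 0, 0]},
  ],
)

```text
clock: 20.9
tcp_pos: [456.6, -240.9, 313.6]
tool_rot: [[0.077, 0.995, -0.068], [0.763, -0.103, -0.638], [-0.642, -0.002, -0.767]]
force: [0.3, 0.8, -3.7]
grip_width: 24.5
grasp_force: 30.0
```

Run:
```python
from h import *
W=cam('wrist'); h=cv2.GaussianBlur(cv2.cvtColor(W['pixels'],cv2.COLOR_RGB2HSV),(0,0),1)
m=h[...,1]<46
s=get_state();R=np.array(s['tool_rot']);p=np.array(s['tcp_pos']); print(s['clock'],p,s['qpos'].round(2),np.round(s['force'],1),s['grip_width'],np.round(s['moment'],2))
for r_ in range(40,260,15): c=np.where(m[r_,200:360])[0]+200; print(r_,(c.min(),c.max(),len(c)) if len(c) else None,h[r_,280],end='; ')
def pt(a,x,t): return p+R@np.array([x*np.cos(a)-t*np.sin(a),0,-8-(x*np.sin(a)+t*np.cos(a))])
for a in (-30,-40,-46,-50): print(a,[proj(W,[pt(np.radians(a),x,t)])[0,1].round() for x,t in((25,33),(109,33),(109,-33))])
```

```text
20.95 [ 456.77616804 -241.48640018  314.59664577] [-0.38 -0.2   1.94 -0.71  1.26 -0.1 ] [ 0.2  0.6 -3.2] 24.014178992598573 [ 0.61 -0.19  0.01]
40 (np.int64(219), np.int64(322), 41) [ 17  47 183]; 55 (np.int64(200), np.int64(239), 40) [ 17  49 187]; 70 (np.int64(208), np.int64(307), 44) [14 36 74]; 85 (np.int64(241), np.int64(323), 83) [15 36 74]; 100 (np.int64(231), np.int64(330), 100) [16 34 80]; 115 (np.int64(200), np.int64(333), 106) [15 36 83]; 130 (np.int64(200), np.int64(335), 120) [17 37 80]; 145 (np.int64(225), np.int64(338), 114) [15 38 87]; 160 (np.int64(224), np.int64(339), 116) [16 37 90]; 175 (np.int64(222), np.int64(340), 119) [ 15  38 115]; 190 (np.int64(220), np.int64(343), 124) [ 16  38 142]; 205 (np.int64(220), np.int64(357), 133) [ 17  35 170]; 220 (np.int64(200), np.int64(359), 149) [ 17  36 150]; 235 (np.int64(204), np.int64(359), 137) [16 35 81]; 250 (np.int64(219), np.int64(359), 141) [16 34 91]; -30 [np.float64(206.0), np.float64(38.0), np.float64(114.0)]
-40 [np.float64(198.0), np.float64(59.0), np.float64(137.0)]
-46 [np.float64(194.0), np.float64(72.0), np.float64(152.0)]
-50 [np.float64(192.0), np.float64(82.0), np.float64(161.0)]
```

Call:
carry_out(
  commands=[
    {"dp": [0, 0, 0], "rotation": [0, -0.05, 0]},
    {"dp": [0, 0, 0], "rotation": [0, 0, 0]},
  ],
)

```text
clock: 21.15
tcp_pos: [456.6, -241.5, 314.6]
tool_rot: [[0.076, 0.995, -0.071], [0.729, -0.104, -0.677], [-0.68, -0.001, -0.733]]
force: [0.4, 0.6, -4.2]
grip_width: 24.5
grasp_force: 30.0
```

Run:
```python
from h import *
plan([455.1,-142,290],None,30)
s=get_state();R=np.array(s['tool_rot']); print('down 1mm',R.T@[0,0,-1.],'axis',R@[.695,0,.719],s['moment'])
```

```text
t 21.15 p [ 456.6 -241.5  314.6] F [ 0.4  0.6 -4.2] w 24.5 g 30.0 j6 -0.06
dp total m [ 0.0892 -0.0118 -0.0492] n 4 each [ 0.0223 -0.003  -0.0123]
down 1mm [0.68029573 0.00082274 0.73293727] axis [ 0.00128744  0.02023455 -0.99978743] [ 0.87763461 -0.1511559   0.00790764]
```

Call:
carry_out(
  commands=[
    {"dp": [0.012, -0.0018, -0.0072], "rotation": [0, 0, 0]},
    {"dp": [0.022, -0.003, -0.012], "rotation": [0, 0, 0]},
    {"dp": [0.0222, -0.003, -0.012], "rotation": [0, 0, 0]},
    {"dp": [0.022, -0.0025, -0.012], "rotation": [0, 0, 0]},
    {"dp": [0.011, -0.0015, -0.006], "rotation": [0, 0, 0]},
    {"dp": [0, 0, 0], "rotation": [0, 0, 0]},
    {"dp": [0, 0, 0], "rotation": [0, 0, 0]},
  ],
)

```text
clock: 21.85
tcp_pos: [455.6, -142.2, 290.9]
tool_rot: [[0.076, 0.995, -0.07], [0.728, -0.103, -0.678], [-0.682, 0.001, -0.732]]
force: [-0.3, 0.1, -4.1]
grip_width: 24.3
grasp_force: 30.0
```

Run:
```python
from h import *
S=cam('side'); s=get_state();R=np.array(s['tool_rot']);p=np.array(s['tcp_pos'])
plan([455.1,-142,275],None,30)
g=p-8*R[:,2]; ax=R@[.695,0,.719]; f=g+109*ax; print('grip',g,'face',f,'R',R.round(3).tolist(), s['qpos'].round(2))
print('side: nose pred',proj(S,[[455.6,-134.2,164]]),'face pred',proj(S,[f]))
px=S['pixels'].astype(int)
for c in (222,229,236):
  print(c,[tuple(px[r_,c]) for r_ in range(180,212,2)])
```

```text
t 21.9 p [ 455.5 -142.5  291.1] F [ 0.4 -0.3 -3.8] w 24.3 g 30.0 j6 0.13
dp total m [ 0.0113 -0.0005  0.0114] n 1 each [ 0.0113 -0.0005  0.0114]
grip [ 456.08737757 -137.08142875  296.90352704] face [ 456.38860425 -135.11114501  187.92251534] R [[0.077, 0.995, -0.07], [0.728, -0.104, -0.678], [-0.682, 0.001, -0.732]] [-0.15 -0.18  1.99 -0.77  1.36  0.13]
side: nose pred [[229.122346   202.72656225]] face pred [[228.26898938 195.37622543]]
222 [(np.int64(114), np.int64(109), np.int64(99)), (np.int64(97), np.int64(93), np.int64(83)), (np.int64(96), np.int64(92), np.int64(82)), (np.int64(96), np.int64(92), np.int64(83)), (np.int64(94), np.int64(90), np.int64(82)), (np.int64(92), np.int64(88), np.int64(79)), (np.int64(90), np.int64(86), np.int64(77)), (np.int64(87), np.int64(84), np.int64(75)), (np.int64(89), np.int64(85), np.int64(78)), (np.int64(92), np.int64(88), np.int64(79)), (np.int64(93), np.int64(90), np.int64(81)), (np.int64(93), np.int64(88), np.int64(79)), (np.int64(88), np.int64(85), np.int64(75)), (np.int64(131), np.int64(125), np.int64(111)), (np.int64(186), np.int64(180), 
[... 796 characters left out ...]
, np.int64(96), np.int64(86)), (np.int64(98), np.int64(93), np.int64(83)), (np.int64(95), np.int64(90), np.int64(81)), (np.int64(96), np.int64(93), np.int64(83)), (np.int64(96), np.int64(92), np.int64(82)), (np.int64(94), np.int64(90), np.int64(81)), (np.int64(94), np.int64(90), np.int64(80)), (np.int64(89), np.int64(85), np.int64(76)), (np.int64(86), np.int64(83), np.int64(74)), (np.int64(85), np.int64(81), np.int64(73)), (np.int64(84), np.int64(80), np.int64(72)), (np.int64(83), np.int64(80), np.int64(72)), (np.int64(100), np.int64(96), np.int64(87)), (np.int64(132), np.int64(135), np.int64(135)), (np.int64(171), np.int64(178), np.int64(179)), (np.int64(179), np.int64(186), np.int64(185))]
```

Run:
```python
from h import *
S=cam('side'); s=get_state();R=np.array(s['tool_rot']);p=np.array(s['tcp_pos'])
ax=R@[.695,0,.719]; f=p-8*R[:,2]+109*ax
e1=np.cross(ax,[1,0,0]);e1/=np.linalg.norm(e1);e2=np.cross(ax,e1)
t=np.linspace(0,2*np.pi,72); P=proj(S,[f+34*(np.cos(k)*e1+np.sin(k)*e2) for k in t])
for c in (222,226,229,233): 
  i=[P[k,1] for k in range(72) if abs(P[k,0]-c)<2]; 
  col=cv2.cvtColor(S['pixels'],cv2.COLOR_RGB2HSV)[198:214,c,1]; print(c,max(i).round(1),col)
print('mm/px',1/(proj(S,[f])[0,1]-proj(S,[f+[0,0,1]])[0,1]))
```

```text
222 205.5 [34 36 33 33 36 34 37 39 40 37 32 30 26 30 36 36]
226 205.8 [34 34 32 34 37 34 32 31 33  5 15 15 16 12 10 10]
229 205.7 [36 36 33 36 36 34 32 36 36  5 15 17 18 17 10 12]
233 205.0 [36 33 33 36 33 35 38 31  3 19 15 15 16  9  9 10]
mm/px 3.0797020270685205
```

Call:
carry_out(
  commands=[
    {"dp": [0.004, 0, 0.0043], "rotation": [0, 0, 0]},
    {"dp": [0.003, 0, 0.0032], "rotation": [0, 0, 0]},
    {"dp": [0.002, 0, 0.0022], "rotation": [0, 0, 0]},
    {"dp": [0, 0, 0], "rotation": [0, 0, 0]},
    {"dp": [0, 0, 0], "rotation": [0, 0, 0]},
  ],
)

```text
clock: 22.45
tcp_pos: [455.3, -142.0, 277.1]
tool_rot: [[0.075, 0.995, -0.071], [0.728, -0.103, -0.678], [-0.682, -0.0, -0.732]]
force: [-0.7, -0.2, -4.7]
grip_width: 24.6
grasp_force: 30.0
```

Call:
carry_out(
  commands=[
    {"dp": [0.0017, 0, 0.0018], "rotation": [0, 0, 0]},
    {"dp": [0.0017, 0, 0.0018], "rotation": [0, 0, 0]},
    {"dp": [0, 0, 0], "rotation": [0, 0, 0]},
    {"dp": [0, 0, 0], "rotation": [0, 0, 0]},
  ],
)

```text
clock: 22.85
tcp_pos: [456.6, -142.7, 275.3]
tool_rot: [[0.078, 0.995, -0.067], [0.725, -0.103, -0.681], [-0.684, 0.004, -0.729]]
force: [0.1, 0.4, 4.5]
grip_width: 24.4
grasp_force: 30.0
```

Call:
carry_out(
  commands=[
    {"dp": [0.0007, 0, 0.0007], "rotation": [0, 0, 0]},
    {"dp": [0, 0, 0], "rotation": [0, 0, 0]},
  ],
)

```text
clock: 23.05
tcp_pos: [457.0, -142.9, 275.2]
tool_rot: [[0.078, 0.995, -0.066], [0.724, -0.102, -0.682], [-0.685, 0.005, -0.728]]
force: [-0.5, -0.2, 8.4]
grip_width: 24.1
grasp_force: 30.0
```

Call:
carry_out(
  commands=[
    {"dp": [0.0007, 0, 0.0007], "rotation": [0, 0, 0]},
    {"dp": [0, 0, 0], "rotation": [0, 0, 0]},
  ],
)

```text
clock: 23.25
tcp_pos: [457.3, -143.2, 275.1]
tool_rot: [[0.079, 0.995, -0.066], [0.724, -0.102, -0.683], [-0.686, 0.006, -0.728]]
force: [-0.5, -0.1, 10.1]
grip_width: 24.2
grasp_force: 30.0
```

Call:
carry_out(
  commands=[
    {"dp": [0.0007, 0, 0.0007], "rotation": [0, 0, 0]},
    {"dp": [0, 0, 0], "rotation": [0, 0, 0]},
  ],
)

```text
clock: 23.45
tcp_pos: [457.6, -143.3, 274.9]
tool_rot: [[0.079, 0.995, -0.065], [0.723, -0.102, -0.683], [-0.686, 0.007, -0.727]]
force: [-1.3, 0.1, 11.7]
grip_width: 24.3
grasp_force: 30.0
```

Call:
carry_out(
  commands=[
    {"dp": [0.0007, 0, 0.0007], "rotation": [0, 0, 0]},
    {"dp": [0, 0, 0], "rotation": [0, 0, 0]},
  ],
)

```text
clock: 23.65
tcp_pos: [457.8, -143.5, 274.7]
tool_rot: [[0.08, 0.995, -0.064], [0.722, -0.102, -0.684], [-0.687, 0.008, -0.726]]
force: [-1.4, 0.4, 14.3]
grip_width: 24.5
grasp_force: 30.0
```

Run:
```python
from h import *
F=[]
for i in range(3):
  S=cam('side'); F.append(get_state()['force'])
print(np.mean(F,0),np.std(F,0)); plan([455.1,-142,275])
```

```text
[-1.14380113  0.07031546 13.9986213 ] [0.43858792 0.27506391 0.62976883]
t 23.8 p [ 457.9 -143.5  274.8] F [-0.7  0.  14.9] w 24.2 g 30.0 j6 0.16
dp total m [ 0.0007 -0.0029 -0.001 ] n 1 each [ 0.0007 -0.0029 -0.001 ]
```

Call:
carry_out(
  commands=[
    {"dp": [0.0007, 0, 0.0007], "rotation": [0, 0, 0]},
    {"dp": [0, 0, 0], "rotation": [0, 0, 0]},
    {"dp": [0, 0, 0], "rotation": [0, 0, 0]},
  ],
)

```text
clock: 24.1
tcp_pos: [458.1, -143.7, 274.6]
tool_rot: [[0.08, 0.995, -0.064], [0.721, -0.102, -0.685], [-0.688, 0.009, -0.726]]
force: [-1.5, 0.9, 16.6]
grip_width: 24.4
grasp_force: 30.0
```

Call:
carry_out(
  commands=[
    {"dp": [0.0007, 0, 0.0007], "rotation": [0, 0, 0]},
    {"dp": [0, 0, 0], "rotation": [0, 0, 0]},
    {"dp": [0, 0, 0], "rotation": [0, 0, 0]},
  ],
)

```text
clock: 24.4
tcp_pos: [458.4, -143.9, 274.5]
tool_rot: [[0.081, 0.995, -0.063], [0.721, -0.102, -0.686], [-0.689, 0.01, -0.725]]
force: [-2.1, 0.8, 18.1]
grip_width: 24.6
grasp_force: 30.0
```

Call:
carry_out(
  commands=[
    {"dp": [0.0007, 0, 0.0007], "rotation": [0, 0, 0]},
    {"dp": [0, 0, 0], "rotation": [0, 0, 0]},
    {"dp": [0, 0, 0], "rotation": [0, 0, 0]},
  ],
)

```text
clock: 24.7
tcp_pos: [458.7, -144.1, 274.3]
tool_rot: [[0.081, 0.995, -0.063], [0.72, -0.102, -0.687], [-0.689, 0.011, -0.724]]
force: [-2.2, 1.1, 20.7]
grip_width: 24.0
grasp_force: 30.0
```

Call:
carry_out(
  commands=[
    {"dp": [-0.004, 0, -0.0042], "rotation": [0, 0, 0]},
    {"dp": [-0.007, 0, -0.0075], "rotation": [0, 0, 0]},
    {"dp": [-0.014, 0, -0.015], "rotation": [0, 0, 0]},
    {"dp": [0, 0, 0], "rotation": [0, 0, 0]},
    {"dp": [0, 0, 0], "rotation": [0, 0, 0]},
  ],
)

```text
clock: 25.2
tcp_pos: [455.4, -141.7, 302.2]
tool_rot: [[0.076, 0.995, -0.07], [0.728, -0.103, -0.678], [-0.681, 0.001, -0.732]]
force: [-0.4, -0.5, -4.0]
grip_width: 24.2
grasp_force: 30.0
```

Run:
```python
from h import *
W=cam('wrist');S=cam('side');h=cv2.GaussianBlur(cv2.cvtColor(W['pixels'],cv2.COLOR_RGB2HSV),(0,0),1)
print([(r_,h[r_,280,1],h[r_,280,2]) for r_ in range(50,100,4)])
cv2.imwrite('pics/side_after.png',S['pixels'][...,::-1])
plan([456,-241,314],None,40)
```

```text
[(50, np.uint8(23), np.uint8(84)), (54, np.uint8(23), np.uint8(87)), (58, np.uint8(25), np.uint8(90)), (62, np.uint8(24), np.uint8(97)), (66, np.uint8(20), np.uint8(121)), (70, np.uint8(31), np.uint8(73)), (74, np.uint8(35), np.uint8(74)), (78, np.uint8(37), np.uint8(75)), (82, np.uint8(36), np.uint8(74)), (86, np.uint8(36), np.uint8(74)), (90, np.uint8(36), np.uint8(78)), (94, np.uint8(33), np.uint8(76)), (98, np.uint8(34), np.uint8(78))]
t 25.3 p [ 454.9 -141.6  301. ] F [-0.7 -0.4 -4.6] w 24.3 g 30.0 j6 0.11
dp total m [-0.0812  0.0113  0.0577] n 3 each [-0.0271  0.0038  0.0192]
```

Call:
carry_out(
  commands=[
    {"dp": [0.008, 0, 0.0087], "rotation": [0, 0, 0]},
    {"dp": [0.006, 0, 0.006], "rotation": [0, 0, 0]},
    {"dp": [0.003, 0, 0.003], "rotation": [0, 0, 0]},
    {"dp": [0, 0, 0], "rotation": [0, 0, 0]},
    {"dp": [0.002, 0, 0.002], "rotation": [0, 0, 0]},
    {"dp": [0.002, 0, 0.002], "rotation": [0, 0, 0]},
    {"dp": [0.002, 0, 0.002], "rotation": [0, 0, 0]},
    {"dp": [0.001, 0, 0.001], "rotation": [0, 0, 0]},
    {"dp": [0, 0, 0], "rotation": [0, 0, 0]},
  ],
)

```text
clock: 26.2
tcp_pos: [458.1, -142.9, 274.5]
tool_rot: [[0.08, 0.995, -0.064], [0.722, -0.102, -0.685], [-0.688, 0.009, -0.726]]
force: [-1.3, 1.2, 15.3]
grip_width: 24.4
grasp_force: 30.0
```

Call:
carry_out(
  commands=[
    {"dp": [0.0007, 0, 0.0007], "rotation": [0, 0, 0]},
    {"dp": [0, 0, 0], "rotation": [0, 0, 0]},
  ],
)

```text
clock: 26.4
tcp_pos: [458.4, -143.1, 274.4]
tool_rot: [[0.081, 0.995, -0.063], [0.721, -0.102, -0.685], [-0.688, 0.01, -0.725]]
force: [-1.1, 0.6, 18.0]
grip_width: 24.4
grasp_force: 30.0
```

Call:
carry_out(
  commands=[
    {"dp": [0.0007, 0, 0.0007], "rotation": [0, 0, 0]},
    {"dp": [0, 0, 0], "rotation": [0, 0, 0]},
    {"dp": [0, 0, 0], "rotation": [0, 0, 0]},
  ],
)

```text
clock: 26.7
tcp_pos: [458.7, -143.3, 274.4]
tool_rot: [[0.082, 0.995, -0.063], [0.72, -0.102, -0.686], [-0.689, 0.011, -0.725]]
force: [-2.4, 1.0, 19.8]
grip_width: 24.5
grasp_force: 30.0
```

Call:
carry_out(
  commands=[
    {"dp": [0.0007, 0, 0.0007], "rotation": [0, 0, 0]},
    {"dp": [0, 0, 0], "rotation": [0, 0, 0]},
    {"dp": [0, 0, 0], "rotation": [0, 0, 0]},
  ],
)

```text
clock: 27.0
tcp_pos: [458.9, -143.6, 274.3]
tool_rot: [[0.082, 0.995, -0.062], [0.719, -0.102, -0.687], [-0.69, 0.012, -0.724]]
force: [-2.6, 0.5, 21.8]
grip_width: 24.5
grasp_force: 30.1
```

Call:
carry_out(
  commands=[
    {"dp": [-0.004, 0, -0.0042], "rotation": [0, 0, 0]},
    {"dp": [-0.007, 0, -0.0075], "rotation": [0, 0, 0]},
    {"dp": [-0.02, 0, -0.021], "rotation": [0, 0, 0]},
    {"dp": [-0.01, 0, -0.011], "rotation": [0, 0, 0]},
    {"dp": [0, 0, 0], "rotation": [0, 0, 0]},
  ],
)

```text
clock: 27.5
tcp_pos: [456.4, -141.2, 326.8]
tool_rot: [[0.079, 0.995, -0.067], [0.727, -0.103, -0.678], [-0.682, 0.005, -0.732]]
force: [0.0, 0.1, -3.9]
grip_width: 24.5
grasp_force: 30.0
```

Run:
```python
from h import *
plan([456,-290,314],None,40)
```

```text
t 27.5 p [ 456.4 -141.2  326.8] F [ 0.   0.1 -3.9] w 24.5 g 30.0 j6 0.08
dp total m [-0.0996  0.0149  0.1103] n 4 each [-0.0249  0.0037  0.0276]
```

Call:
carry_out(
  commands=[
    {"dp": [0, 0, 0], "rotation": [0, 0.08, 0]},
    {"dp": [0, 0, 0], "rotation": [0, 0.12, 0]},
    {"dp": [0, 0, 0], "rotation": [0, 0.12, 0]},
    {"dp": [0, 0, 0], "rotation": [0, 0.12, 0]},
    {"dp": [0, 0, 0], "rotation": [0, 0.12, 0]},
    {"dp": [0, 0, 0], "rotation": [0, 0.12, 0]},
    {"dp": [0, 0, 0], "rotation": [0, 0.06, 0]},
    {"dp": [0, 0, 0], "rotation": [0, 0, 0]},
  ],
)

```text
clock: 28.3
tcp_pos: [454.5, -142.7, 322.9]
tool_rot: [[0.107, 0.994, -0.004], [0.994, -0.107, -0.01], [-0.01, -0.003, -1.0]]
force: [0.5, 0.2, -3.5]
grip_width: 24.7
grasp_force: 30.0
```

Run:
```python
from h import *
plan([456,-345,327],-6.3,35)
W=cam('wrist'); S=cam('side'); T=cam('top')
for i in range(1): print(proj(S,[[456,-260,40],[456,-440,13]]))
p=S['pixels'].astype(int); P=proj(S,[[x,y,0] for y in (-200,-250,-300,-350,-400,-450) for x in (410,456,500)]).round().astype(int)
print([(tuple(q),p[q[1],q[0]].tolist()) for q in P])
```

```text
t 28.3 p [ 454.5 -142.7  322.9] F [ 0.5  0.2 -3.5] w 24.7 g 30.0 j6 -0.43
dp total m [-0.2011  0.023  -0.0021] n 6 each [-0.0335  0.0038 -0.0004]
rot [-0.0029  0.0103  0.0032] m 1 each [-0.0029  0.0103  0.0032]
[[225.477982   278.45068354]
 [211.15481503 356.70060006]]
[((np.int64(214), np.int64(268)), [192, 183, 163]), ((np.int64(232), np.int64(269)), [197, 186, 161]), ((np.int64(249), np.int64(270)), [207, 195, 170]), ((np.int64(209), np.int64(284)), [211, 199, 175]), ((np.int64(228), np.int64(285)), [204, 193, 169]), ((np.int64(246), np.int64(286)), [211, 199, 176]), ((np.int64(205), np.int64(301)), [191, 181, 160]), ((np.int64(224), np.int64(303)), [201, 192, 171]), ((np.int64(243), np.int64(304)), [210, 202, 181]), ((np.int64(200), np.int64(320)), [202, 193, 173]), ((np.int64(220), np.int64(322)), [196, 187, 167]), ((np.int64(240), np.int64(323)), [198, 186, 164]), ((np.int64(195), np.int64(341)), [175, 161, 136]), ((np.int64(216), np.int64(342)), [199, 187, 166]), ((np.int64(236), np.int64(344)), [207, 198, 175]), ((np.int64(189), np.int64(362)), [200, 189, 166]), ((np.int64(211), np.int64(364)), [199, 188, 166]), ((np.int64(232), np.int64(366)), [204, 192, 167])]
```

Call:
carry_out(
  commands=[
    {"dp": [-0.02, 0.002, 0], "rotation": [0, 0.01, 0]},
    {"dp": [-0.036, 0.004, 0], "rotation": [0, 0, 0]},
    {"dp": [-0.036, 0.004, 0], "rotation": [0, 0, 0]},
    {"dp": [-0.036, 0.004, 0], "rotation": [0, 0, 0]},
    {"dp": [-0.036, 0.004, 0.02], "rotation": [0, 0, 0]},
    {"dp": [-0.036, 0.004, 0.035], "rotation": [0, 0, 0]},
    {"dp": [0, 0, 0.045], "rotation": [0, 0, 0]},
    {"dp": [0, 0, 0.045], "rotation": [0, 0, 0]},
    {"dp": [0, 0, 0.04], "rotation": [0, 0, 0]},
    {"dp": [0, 0, 0.025], "rotation": [0, 0, 0]},
    {"dp": [0, 0, 0], "rotation": [0, 0, 0]},
  ],
)

```text
clock: 29.55
tcp_pos: [454.6, -338.5, 109.9]
tool_rot: [[0.101, 0.995, -0.007], [0.995, -0.101, 0.007], [0.006, -0.008, -1.0]]
force: [-0.7, 0.8, -3.7]
grip_width: 24.4
grasp_force: 30.0
```

Call:
carry_out(
  commands=[
    {"dp": [0, 0, 0.006], "rotation": [0, 0, 0]},
    {"dp": [0, 0, 0.006], "rotation": [0, 0, 0]},
    {"dp": [0, 0, 0.006], "rotation": [0, 0, 0]},
    {"dp": [0, 0, 0.006], "rotation": [0, 0, 0]},
    {"dp": [0, 0, 0.006], "rotation": [0, 0, 0]},
    {"dp": [0, 0, 0.006], "rotation": [0, 0, 0]},
  ],
)

```text
clock: 30.15
tcp_pos: [461.1, -351.6, 88.4]
tool_rot: [[0.102, 0.995, 0.011], [0.995, -0.101, -0.021], [-0.02, 0.013, -1.0]]
force: [-3.8, -12.9, 23.2]
grip_width: 24.4
grasp_force: 30.0
```

Friction at the rim holds the head, so I back away while lowering and let it pivot on its rim.

Call:
carry_out(
  commands=[
    {"dp": [-0.01, 0, 0], "rotation": [0, 0, 0]},
    {"dp": [-0.01, 0, 0], "rotation": [0, 0, 0]},
    {"dp": [-0.01, 0, 0], "rotation": [0, 0, 0]},
    {"dp": [-0.007, 0, 0.004], "rotation": [0, 0, 0]},
    {"dp": [-0.006, 0, 0.006], "rotation": [0, 0, 0]},
    {"dp": [-0.006, 0, 0.007], "rotation": [0, 0, 0]},
  ],
)

```text
clock: 30.75
tcp_pos: [451.6, -391.8, 61.5]
tool_rot: [[0.103, 0.995, 0.0], [0.995, -0.103, -0.001], [-0.001, 0.0, -1.0]]
force: [0.8, -1.1, 1.5]
grip_width: 24.4
grasp_force: 30.0
```

Call:
carry_out(
  commands=[
    {"dp": [-0.006, 0, 0.008], "rotation": [0, 0, 0]},
    {"dp": [-0.005, 0, 0.008], "rotation": [0, 0, 0]},
    {"dp": [-0.004, 0, 0.008], "rotation": [0, 0, 0]},
  ],
)

```text
clock: 31.05
tcp_pos: [449.9, -406.4, 37.1]
tool_rot: [[0.103, 0.995, -0.0], [0.995, -0.103, -0.0], [-0.0, -0.0, -1.0]]
force: [0.3, -0.8, 0.5]
grip_width: 24.3
grasp_force: 30.0
```

Call:
carry_out(
  commands=[
    {"dp": [-0.003, 0, 0.007], "rotation": [0, 0, 0]},
    {"dp": [-0.001, 0, 0.005], "rotation": [0, 0, 0]},
    {"dp": [0, 0, 0.003], "rotation": [0, 0, 0]},
    {"dp": [0, 0, 0], "rotation": [0, 0, 0]},
  ],
)

```text
clock: 31.45
tcp_pos: [449.7, -411.3, 24.0]
tool_rot: [[0.102, 0.995, -0.0], [0.995, -0.102, -0.003], [-0.003, 0.0, -1.0]]
force: [-2.8, -3.1, 7.2]
grip_width: 24.2
grasp_force: 30.0
```

Run:
```python
from h import *
W=cam('wrist'); h=cv2.GaussianBlur(cv2.cvtColor(W['pixels'],cv2.COLOR_RGB2HSV),(0,0),1)
plan([456,-345,20],-6.3)
print([(r_,h[r_,280,1],h[r_,280,2]) for r_ in range(0,260,12)])
s=get_state();R=np.array(s['tool_rot']);p=np.array(s['tcp_pos'])
def pt(a,x,t): return p+R@np.array([x*np.cos(a)-t*np.sin(a),0,-8-(x*np.sin(a)+t*np.cos(a))])
for a in (15,10,0,-10): print(a,[proj(W,[pt(np.radians(a),x,t)])[0,1].round() for x,t in((25,33),(109,33),(109,-33))])
```

```text
t 31.5 p [ 449.7 -411.2   24.1] F [-2.7 -1.8  5.7] w 24.3 g 30.0 j6 -0.82
dp total m [ 0.0665 -0.0005  0.004 ] n 2 each [ 0.0332 -0.0003  0.002 ]
rot [0.0002 0.0028 0.0075] m 1 each [0.0002 0.0028 0.0075]
[(0, np.uint8(39), np.uint8(133)), (12, np.uint8(36), np.uint8(145)), (24, np.uint8(39), np.uint8(131)), (36, np.uint8(40), np.uint8(131)), (48, np.uint8(38), np.uint8(134)), (60, np.uint8(38), np.uint8(130)), (72, np.uint8(38), np.uint8(132)), (84, np.uint8(35), np.uint8(144)), (96, np.uint8(36), np.uint8(145)), (108, np.uint8(36), np.uint8(149)), (120, np.uint8(35), np.uint8(145)), (132, np.uint8(33), np.uint8(156)), (144, np.uint8(34), np.uint8(159)), (156, np.uint8(35), np.uint8(157)), (168, np.uint8(35), np.uint8(145)), (180, np.uint8(35), np.uint8(147)), (192, np.uint8(35), np.uint8(149)), (204, np.uint8(38), np.uint8(149)), (216, np.uint8(39), np.uint8(144)), (228, np.uint8(38), np.uint8(148)), (240, np.uint8(42), np.uint8(136)), (252, np.uint8(41), np.uint8(127))]
15 [np.float64(276.0), np.float64(13.0), np.float64(14.0)]
10 [np.float64(266.0), np.float64(3.0), np.float64(22.0)]
0 [np.float64(247.0), np.float64(-4.0), np.float64(42.0)]
-10 [np.float64(229.0), np.float64(2.0), np.float64(64.0)]
```

Call:
carry_out(
  commands=[
    {"dp": [0, 0, -0.002], "rotation": [0, 0, 0]},
    {"dp": [0, 0, 0], "rotation": [0, 0, 0]},
    {"dp": [0, 0, 0], "rotation": [0, 0, 0]},
    {"dp": [0, 0, 0], "rotation": [0, 0, 0]},
    {"dp": [0, 0, 0], "rotation": [0, 0, 0]},
    {"dp": [0, 0, 0], "rotation": [0, 0, 0]},
  ],
  hand=0.045,
)

```text
clock: 32.1
tcp_pos: [449.6, -409.5, 24.7]
tool_rot: [[0.103, 0.995, -0.0], [0.995, -0.103, 0.0], [0.0, -0.0, -1.0]]
force: [-0.1, 0.2, -0.2]
grip_width: 45.0
grasp_force: 0.0
```

Call:
carry_out(
  commands=[
    {"dp": [0, 0, -0.02], "rotation": [0, 0, 0]},
    {"dp": [0, 0, -0.04], "rotation": [0, 0, 0]},
    {"dp": [0, 0, -0.045], "rotation": [0, 0, 0]},
    {"dp": [0, 0, -0.045], "rotation": [0, 0, 0]},
    {"dp": [0, 0, -0.045], "rotation": [0, 0, 0]},
    {"dp": [0, 0, 0], "rotation": [0, 0, 0]},
    {"dp": [0, 0, 0], "rotation": [0, 0, 0]},
  ],
  hand=0.08,
)

```text
clock: 32.8
tcp_pos: [450.0, -410.2, 221.2]
tool_rot: [[0.103, 0.995, 0.002], [0.995, -0.103, -0.002], [-0.002, 0.002, -1.0]]
force: [-1.0, 0.1, -0.1]
grip_width: 79.9
grasp_force: 0.0
```

Run:
```python
from h import *
W=cam('wrist'); S=cam('side'); h=cv2.GaussianBlur(cv2.cvtColor(W['pixels'],cv2.COLOR_RGB2HSV),(0,0),1)
m=((h[...,1]<45)&(h[...,2]<150)).astype(np.uint8); m[260:]=0; m[:,:150]=0; m[:,400:]=0
m=cv2.morphologyEx(m,cv2.MORPH_OPEN,np.ones((7,7)))
for r_ in range(0,260,20): c=np.where(m[r_])[0]; print(r_,(c.min(),c.max(),len(c)) if len(c) else None,end='; ')
plan([455.3,-180,245],-6.3,40)
```

```text
0 (np.int64(182), np.int64(193), 12); 20 (np.int64(150), np.int64(160), 11); 40 None; 60 None; 80 (np.int64(244), np.int64(310), 67); 100 (np.int64(171), np.int64(311), 94); 120 (np.int64(243), np.int64(312), 70); 140 (np.int64(243), np.int64(311), 69); 160 (np.int64(245), np.int64(312), 68); 180 (np.int64(266), np.int64(291), 26); 200 (np.int64(267), np.int64(292), 26); 220 (np.int64(268), np.int64(291), 24); 240 (np.int64(270), np.int64(291), 22); t 32.9 p [ 449.  -408.9  218. ] F [-1.  -0.4 -0.4] w 80.2 g 0.0 j6 -0.82
dp total m [ 0.2284 -0.0174 -0.0264] n 6 each [ 0.0381 -0.0029 -0.0044]
rot [-0.0021 -0.0023  0.0066] m 1 each [-0.0021 -0.0023  0.0066]
```

The mallet lies flat on the bench, in line with the tool. Next, the chuck.

Call:
carry_out(
  commands=[
    {"dp": [0.015, 0, -0.026], "rotation": [0, 0, 0.006]},
    {"dp": [0.04, -0.003, 0], "rotation": [0, 0, 0]},
    {"dp": [0.04, -0.004, 0], "rotation": [0, 0, 0]},
    {"dp": [0.04, -0.004, 0], "rotation": [0, 0, 0]},
    {"dp": [0.04, -0.003, 0], "rotation": [0, 0, 0]},
    {"dp": [0.04, -0.003, 0], "rotation": [0, 0, 0]},
    {"dp": [0, 0, 0], "rotation": [0, 0, 0]},
    {"dp": [0, 0, 0], "rotation": [0, 0, 0]},
    {"dp": [0, 0, 0], "rotation": [0, 0, 0]},
  ],
)

```text
clock: 33.8
tcp_pos: [455.8, -194.8, 244.9]
tool_rot: [[0.11, 0.994, -0.002], [0.994, -0.11, 0.001], [0.001, -0.002, -1.0]]
force: [0.3, -0.1, 1.0]
grip_width: 80.2
grasp_force: 0.0
```

Run:
```python
from h import *
W=cam('wrist'); h=cv2.cvtColor(W['pixels'],cv2.COLOR_RGB2HSV)
q=proj(W,[[455.5,-134.3,162.5],[455.5,-134.3,146]]);print(q)
u,v=q[0].astype(int); sub=h[v-45:v+45,u-45:u+45]
m=(sub[...,1]<80).astype(np.uint8); m=cv2.morphologyEx(m,cv2.MORPH_OPEN,np.ones((5,5)))
c=max(cv2.findContours(m,0,2)[0],key=cv2.contourArea); (cx,cy),ax,an=cv2.fitEllipse(cv2.convexHull(c)); print(cx+u-45,cy+v-45,ax)
k=onplane(W,cx+u-45,cy+v-45,146); print('ring centre',k)
g=cv2.GaussianBlur(W['pixels'][...,2],(0,0),1)[v-16:v+17,u-16:u+17]; mm=(g<60).astype(np.uint8); print(cv2.moments(mm,True)['m10']/max(mm.sum(),1)+u-16,cv2.moments(mm,True)['m01']/max(mm.sum(),1)+v-16,mm.sum())
plan([455.3,-135.4,129],-6.3)
```

```text
[[272.49200849 138.66664623]
 [273.08656606 137.79336701]]
273.1271286010742 137.60285568237305 (48.88833999633789, 49.80668640136719)
ring centre [ 455.54546573 -134.16771267  146.        ]
269.3174603174603 139.3174603174603 126
t 33.85 p [ 455.8 -195.1  245.1] F [0.  0.5 0.2] w 80.2 g 0.0 j6 -0.52
dp total m [ 0.0592 -0.007   0.1162] n 3 each [ 0.0197 -0.0023  0.0387]
rot [-0.0013 -0.0005 -0.0008] m 1 each [-0.0013 -0.0005 -0.0008]
```

Call:
carry_out(
  commands=[
    {"dp": [0.03, -0.0035, 0], "rotation": [0, 0, 0]},
    {"dp": [0.0302, -0.0035, 0.01], "rotation": [0, 0, 0]},
    {"dp": [0, 0, 0.03], "rotation": [0, 0, 0]},
    {"dp": [0, 0, 0.035], "rotation": [0, 0, 0]},
    {"dp": [0, 0, 0.03], "rotation": [0, 0, 0]},
    {"dp": [0, 0, 0.014], "rotation": [0, 0, 0]},
    {"dp": [0, 0, 0], "rotation": [0, 0, 0]},
  ],
)

```text
clock: 34.55
tcp_pos: [454.4, -133.6, 124.9]
tool_rot: [[0.11, 0.994, -0.004], [0.994, -0.11, 0.002], [0.002, -0.004, -1.0]]
force: [0.2, 0.4, -0.1]
grip_width: 80.0
grasp_force: 0.0
```

Call:
carry_out(
  commands=[
    {"dp": [0, 0, 0], "rotation": [0, 0, 0]},
    {"dp": [0, 0, 0], "rotation": [0, 0, 0]},
    {"dp": [0, 0, 0], "rotation": [0, 0, 0]},
    {"dp": [0, 0, 0], "rotation": [0, 0, 0]},
    {"dp": [0, 0, 0], "rotation": [0, 0, 0]},
    {"dp": [0, 0, 0], "rotation": [0, 0, 0]},
    {"dp": [0, 0, 0], "rotation": [0, 0, 0]},
    {"dp": [0, 0, 0], "rotation": [0, 0, 0]},
  ],
  hand=0.028,
)

```text
clock: 35.35
tcp_pos: [455.9, -133.6, 127.2]
tool_rot: [[0.109, 0.994, 0.0], [0.994, -0.109, -0.0], [-0.0, 0.0, -1.0]]
force: [-0.5, -0.3, 1.0]
grip_width: 35.3
grasp_force: 30.0
```

Call:
carry_out(
  commands=[
    {"dp": [0, 0, -0.005], "rotation": [0, 0, 0]},
    {"dp": [0, 0, -0.01], "rotation": [0, 0, 0]},
    {"dp": [0, 0, -0.015], "rotation": [0, 0, 0]},
    {"dp": [0, 0, -0.01], "rotation": [0, 0, 0]},
    {"dp": [0, 0, 0], "rotation": [0, 0, 0]},
    {"dp": [0, 0, 0], "rotation": [0, 0, 0]},
    {"dp": [0, 0, 0], "rotation": [0, 0, 0]},
  ],
)

```text
clock: 36.05
tcp_pos: [455.0, -133.1, 166.0]
tool_rot: [[0.109, 0.994, -0.002], [0.994, -0.109, 0.001], [0.001, -0.002, -1.0]]
force: [-0.1, -0.7, -6.9]
grip_width: 35.4
grasp_force: 30.0
```

The pair is lifted: 6.9 N on the wrist, as both weigh. I carry it towards the rack.

Call:
carry_out(
  commands=[
    {"dp": [0, 0, -0.025], "rotation": [0, 0, 0]},
    {"dp": [0, 0, -0.04], "rotation": [0, 0, 0]},
    {"dp": [0, 0, -0.035], "rotation": [0, 0, 0]},
    {"dp": [0.02, 0.01, 0], "rotation": [0, 0, 0]},
    {"dp": [0.035, 0.014, 0], "rotation": [0, 0, 0]},
    {"dp": [0.042, 0.016, 0], "rotation": [0, 0, 0]},
    {"dp": [0.042, 0.016, 0], "rotation": [0, 0, 0]},
    {"dp": [0.042, 0.016, 0], "rotation": [0, 0, 0]},
    {"dp": [0.042, 0.016, 0], "rotation": [0, 0, 0]},
    {"dp": [0.042, 0.016, 0], "rotation": [0, 0, 0]},
    {"dp": [0.035, 0.013, 0], "rotation": [0, 0, 0]},
    {"dp": [0.02, 0.006, 0], "rotation": [0, 0, 0]},
  ],
)

```text
clock: 37.25
tcp_pos: [613.1, 173.8, 265.1]
tool_rot: [[0.107, 0.994, -0.003], [0.994, -0.107, 0.0], [0.0, -0.003, -1.0]]
force: [0.3, -0.6, -6.0]
grip_width: 35.6
grasp_force: 30.0
```

Call:
carry_out(
  commands=[
    {"dp": [0, 0, 0], "rotation": [0, 0, 0]},
    {"dp": [0, 0, 0], "rotation": [0, 0, 0]},
    {"dp": [0, 0, 0], "rotation": [0, 0, 0]},
    {"dp": [0, 0, 0], "rotation": [0, 0, 0]},
  ],
)

```text
clock: 37.65
tcp_pos: [612.6, 170.2, 266.7]
tool_rot: [[0.11, 0.994, -0.001], [0.994, -0.11, -0.0], [-0.0, -0.001, -1.0]]
force: [-0.6, -0.8, -5.5]
grip_width: 35.7
grasp_force: 30.0
```

Run:
```python
from h import *
W=cam('wrist'); plan([620.5,190,265],-6.3)
q=proj(W,[[620.7,234.5,85]])[0]; print(q)
u,v=q.astype(int); print(u,v)
hs=cv2.cvtColor(W['pixels'],cv2.COLOR_RGB2HSV); 
if 40<v<380:
  x0,y0=u-30,v-30; sub=cv2.GaussianBlur(hs[...,2],(0,0),1)[y0:y0+60,x0:x0+60]
  for i in range(0,60,4): print(''.join('%4d'%a for a in sub[i,::3]))
```

```text
t 37.7 p [612.7 170.2 266.9] F [ 0.8 -0.8 -6. ] w 35.5 g 30.0 j6 0.2
dp total m [0.0205 0.0055 0.0019] n 1 each [0.0205 0.0055 0.0019]
rot [-0.0002  0.0001 -0.0007] m 1 each [-0.0002  0.0001 -0.0007]
[283.21093128 129.409127  ]
283 129
 233 235 233 236 240 242 242 242 241 241 241 242 245 246 244 236 234 241 245 244
 233 235 233 237 240 242 242 242 242 241 241 241 245 246 244 236 234 241 245 244
 233 234 233 236 239 241 242 241 242 242 241 241 245 246 243 236 235 241 245 243
 233 234 233 236 240 241 242 242 242 242 241 242 245 246 244 236 235 241 244 243
 233 234 233 232 236 241 240 230 210 198 199 218 240 245 244 236 235 241 244 243
 234 234 232 227 233 232 193 167 214 228 220 189 163 220 242 236 236 242 244 243
 233 234 232 227 228 176 169 238 240 241 237 239 229 152 224 236 236 242 244 243
 233 233 232 227 209 122 220 238 240 241 238 240 244 183 182 234 236 242 244 243
 234 233 232 227 201 115 222 238 240 241 238 240 244 186 168 232 236 242 244 243
 233 233 232 227 216 128 175 238 240 241 239 240 237 129 195 235 236 242 244 243
 233 232 231 227 229 200 114 167 229 239 235 217 126 163 232 236 236 242 243 242
 233 232 231 226 230 238 219 160 115 110 108 130 195 236 242 236 236 242 244 242
 233 232 231 229 233 239 241 240 234 228 228 234 243 244 242 237 236 242 243 242
 233 231 230 231 237 239 241 243 243 242 240 241 244 244 242 238 237 242 243 242
 233 231 230 230 237 239 241 243 244 243 239 240 243 244 242 238 237 242 243 242
```

Call:
carry_out(
  commands=[
    {"dp": [0.02, 0, 0], "rotation": [0, 0, 0]},
    {"dp": [0.03, -0.0005, 0], "rotation": [0, 0, 0]},
    {"dp": [0.0143, 0, 0], "rotation": [0, 0, 0]},
    {"dp": [0, 0, 0.02], "rotation": [0, 0, 0]},
    {"dp": [0, 0, 0.02], "rotation": [0, 0, 0]},
    {"dp": [0, 0, 0.01], "rotation": [0, 0, 0]},
    {"dp": [0, 0, 0], "rotation": [0, 0, 0]},
    {"dp": [0, 0, 0], "rotation": [0, 0, 0]},
    {"dp": [0, 0, 0], "rotation": [0, 0, 0]},
  ],
)

```text
clock: 38.6
tcp_pos: [620.3, 235.0, 218.6]
tool_rot: [[0.109, 0.994, 0.003], [0.994, -0.109, 0.0], [0.001, 0.003, -1.0]]
force: [0.5, 0.1, -5.4]
grip_width: 35.3
grasp_force: 30.0
```

Run:
```python
from h import *
plan([619.3,234.2,180],-6.3)
W=cam('wrist'); s=get_state();R=np.array(s['tool_rot']);p=np.array(s['tcp_pos'])
ax=proj(W,[p+R@[-.6,0,p[2]-85]])[0]; print('axis at hole plane',ax,'hole pred',proj(W,[[619.1,233.7,85]])[0])
u,v=ax.astype(int); hs=cv2.cvtColor(W['pixels'],cv2.COLOR_RGB2HSV)
for i in range(-28,14,3): print(v+i,' '.join('%d/%d'%(hs[v+i,c,1],hs[v+i,c,2]) for c in range(u-24,u+25,3)))
```

```text
t 38.6 p [620.3 235.  218.6] F [ 0.5  0.1 -5.4] w 35.3 g 30.0 j6 0.3
dp total m [-0.0009 -0.001   0.0386] n 1 each [-0.0009 -0.001   0.0386]
rot [ 0.0026 -0.0008  0.0002] m 1 each [ 0.0026 -0.0008  0.0002]
axis at hole plane [282.20990773 207.61096635] hole pred [280.65579323 208.7240898 ]
179 95/231 93/234 93/237 91/239 91/238 92/238 92/239 91/239 92/238 94/237 90/241 88/243 90/242 93/239 94/233 96/228 91/240
182 96/231 93/236 91/237 92/239 92/238 91/238 92/238 91/238 92/238 93/237 90/241 87/243 90/242 92/239 96/233 97/229 92/241
185 96/231 93/235 93/237 92/238 93/238 91/238 91/239 91/239 91/237 93/237 91/241 87/243 89/243 91/239 96/233 95/230 92/241
188 96/230 94/235 93/237 92/238 91/238 92/239 92/239 91/238 93/238 91/237 89/241 89/242 89/242 91/239 96/233 96/230 90/241
191 97/229 94/234 92/236 92/238 92/239 91/239 96/234 96/228 96/230 93/237 89/241 88/243 89/242 92/239 96/232 95/230 90/241
194 98/224 99/224 93/236 91/238 99/224 101/208 98/229 93/238 96/230 101/217 102/208 90/243 89/242 91/239 96/233 96/230 89/241
197 97/225 98/222 94/236 101/205 100/222 93/236 93/236 92/238 94/234
[... 187 characters left out ...]
 98/224 100/222 100/192 103/84 101/88 101/209 94/237 74/135 70/131 84/167 100/89 99/80 99/136 93/237 95/233 95/231 92/241
206 98/224 99/221 100/176 99/85 99/85 83/86 15/69 14/71 21/73 18/72 15/68 96/80 104/76 100/221 96/232 96/231 88/241
209 98/223 99/222 101/147 98/86 98/86 15/66 18/71 18/69 18/70 18/69 19/79 16/63 98/81 100/210 95/233 96/231 91/241
212 98/224 102/221 101/189 101/83 70/77 23/67 11/67 22/71 19/68 18/71 15/68 22/69 98/94 98/224 94/233 94/231 91/241
215 99/224 102/221 102/198 100/84 10/75 19/67 15/67 11/70 15/69 15/69 18/69 18/69 47/65 93/237 95/232 95/231 91/241
218 99/224 101/219 96/234 102/205 19/66 22/70 22/71 11/69 22/69 18/70 22/70 15/67 20/50 94/236 94/233 96/231 90/241
```

Call:
carry_out(
  commands=[
    {"dp": [-0.0008, -0.0012, 0], "rotation": [0, 0, 0]},
    {"dp": [0, 0, 0.008], "rotation": [0, 0, 0]},
    {"dp": [0, 0, 0.008], "rotation": [0, 0, 0]},
    {"dp": [0, 0, 0.008], "rotation": [0, 0, 0]},
    {"dp": [0, 0, 0.008], "rotation": [0, 0, 0]},
    {"dp": [0, 0, 0], "rotation": [0, 0, 0]},
    {"dp": [0, 0, 0], "rotation": [0, 0, 0]},
  ],
)

```text
clock: 39.35
tcp_pos: [618.0, 234.4, 184.4]
tool_rot: [[0.109, 0.994, -0.001], [0.994, -0.109, -0.0], [-0.0, -0.001, -1.0]]
force: [-0.3, 0.1, -6.8]
grip_width: 35.4
grasp_force: 30.0
```

Call:
carry_out(
  commands=[
    {"dp": [0, 0, 0.01], "rotation": [0, 0, 0]},
    {"dp": [0, 0, 0.01], "rotation": [0, 0, 0]},
    {"dp": [0, 0, 0.01], "rotation": [0, 0, 0]},
    {"dp": [0, 0, 0], "rotation": [0, 0, 0]},
    {"dp": [0, 0, 0], "rotation": [0, 0, 0]},
  ],
)

```text
clock: 39.85
tcp_pos: [617.8, 234.4, 154.3]
tool_rot: [[0.109, 0.994, -0.001], [0.994, -0.109, -0.0], [-0.0, -0.001, -1.0]]
force: [-0.5, 0.2, -6.1]
grip_width: 35.4
grasp_force: 30.0
```

Call:
carry_out(
  commands=[
    {"dp": [0, 0, 0.008], "rotation": [0, 0, 0]},
    {"dp": [0, 0, 0.008], "rotation": [0, 0, 0]},
    {"dp": [0, 0, 0.005], "rotation": [0, 0, 0]},
    {"dp": [0, 0, 0], "rotation": [0, 0, 0]},
    {"dp": [0, 0, 0], "rotation": [0, 0, 0]},
  ],
)

```text
clock: 40.35
tcp_pos: [618.0, 234.4, 133.7]
tool_rot: [[0.109, 0.994, -0.001], [0.994, -0.109, -0.0], [-0.0, -0.001, -1.0]]
force: [-0.5, 0.7, -5.8]
grip_width: 35.4
grasp_force: 30.0
```

Call:
carry_out(
  commands=[
    {"dp": [0, 0, 0.002], "rotation": [0, 0, 0]},
    {"dp": [0, 0, 0.001], "rotation": [0, 0, 0]},
    {"dp": [0, 0, 0], "rotation": [0, 0, 0]},
    {"dp": [0, 0, 0], "rotation": [0, 0, 0]},
  ],
)

```text
clock: 40.75
tcp_pos: [618.2, 234.4, 131.0]
tool_rot: [[0.109, 0.994, 0.0], [0.994, -0.109, -0.0], [-0.0, 0.0, -1.0]]
force: [-0.4, 0.4, -6.1]
grip_width: 35.7
grasp_force: 30.0
```

Call:
carry_out(
  commands=[
    {"dp": [0, 0, 0.001], "rotation": [0, 0, 0]},
    {"dp": [0, 0, 0.001], "rotation": [0, 0, 0]},
    {"dp": [0, 0, 0], "rotation": [0, 0, 0]},
    {"dp": [0, 0, 0], "rotation": [0, 0, 0]},
  ],
)

```text
clock: 41.15
tcp_pos: [618.1, 234.4, 128.8]
tool_rot: [[0.109, 0.994, -0.0], [0.994, -0.109, -0.0], [-0.0, -0.0, -1.0]]
force: [0.5, -0.3, -5.8]
grip_width: 35.2
grasp_force: 30.0
```

Call:
carry_out(
  commands=[
    {"dp": [0, 0, 0.001], "rotation": [0, 0, 0]},
    {"dp": [0, 0, 0], "rotation": [0, 0, 0]},
    {"dp": [0, 0, 0], "rotation": [0, 0, 0]},
  ],
)

```text
clock: 41.45
tcp_pos: [618.4, 234.5, 128.4]
tool_rot: [[0.109, 0.994, 0.001], [0.994, -0.109, 0.0], [0.0, 0.001, -1.0]]
force: [0.1, -0.1, -3.6]
grip_width: 35.3
grasp_force: 30.0
```

Call:
carry_out(
  commands=[
    {"dp": [0, 0, 0.0005], "rotation": [0, 0, 0]},
    {"dp": [0, 0, 0], "rotation": [0, 0, 0]},
  ],
)

```text
clock: 41.65
tcp_pos: [618.5, 234.6, 128.4]
tool_rot: [[0.109, 0.994, 0.001], [0.994, -0.109, 0.0], [0.0, 0.001, -1.0]]
force: [-1.6, -0.7, 1.3]
grip_width: 35.4
grasp_force: 30.0
```

Call:
carry_out(
  commands=[
    {"dp": [0, 0, 0], "rotation": [0, 0, 0]},
    {"dp": [0, 0, 0], "rotation": [0, 0, 0]},
    {"dp": [0, 0, 0], "rotation": [0, 0, 0]},
    {"dp": [0, 0, 0], "rotation": [0, 0, 0]},
    {"dp": [0, 0, 0], "rotation": [0, 0, 0]},
    {"dp": [0, 0, 0], "rotation": [0, 0, 0]},
  ],
  hand=0.075,
)

```text
clock: 42.25
tcp_pos: [618.2, 234.4, 127.4]
tool_rot: [[0.109, 0.994, 0.0], [0.994, -0.109, 0.0], [0.0, 0.0, -1.0]]
force: [-0.2, -0.7, -0.7]
grip_width: 74.7
grasp_force: 0.0
```

Call:
carry_out(
  commands=[
    {"dp": [0, 0, -0.02], "rotation": [0, 0, 0]},
    {"dp": [0, 0, -0.04], "rotation": [0, 0, 0]},
    {"dp": [0, 0, -0.04], "rotation": [0, 0, 0]},
    {"dp": [0, 0, -0.02], "rotation": [0, 0, 0]},
    {"dp": [-0.03, 0, 0], "rotation": [0, 0, 0]},
    {"dp": [-0.03, 0, 0], "rotation": [0, 0, 0]},
    {"dp": [0, 0, 0], "rotation": [0, 0, 0]},
    {"dp": [0, 0, 0], "rotation": [0, 0, 0]},
    {"dp": [0, 0, 0], "rotation": [0, 0, 0]},
  ],
)

```text
clock: 43.15
tcp_pos: [611.6, 175.5, 247.3]
tool_rot: [[0.109, 0.994, -0.0], [0.994, -0.109, 0.0], [0.0, -0.0, -1.0]]
force: [0.1, 0.4, 0.1]
grip_width: 75.0
grasp_force: 0.0
```

Run:
```python
from h import *
W=cam('wrist'); h=cv2.cvtColor(W['pixels'],cv2.COLOR_RGB2HSV)
q=proj(W,[[618.6,233.8,109+38],[618.6,233.8,163]]);print(q)
u,v=q[0].astype(int); sub=h[max(v-45,0):v+45,u-45:u+45]
m=(sub[...,1]<70).astype(np.uint8); m=cv2.morphologyEx(m,cv2.MORPH_OPEN,np.ones((5,5)))
c=max(cv2.findContours(m,0,2)[0],key=cv2.contourArea); (cx,cy),ax,an=cv2.fitEllipse(cv2.convexHull(c)); cx+=u-45;cy+=max(v-45,0); print(cx,cy,ax,onplane(W,cx,cy,147))
plan([618,170,245])
```

```text
[[283.204386   139.57371663]
 [283.30105915 140.53241708]]
282.17303466796875 139.81699752807617 (48.273189544677734, 48.85919189453125) [617.82509704 233.70865799 147.        ]
t 43.2 p [611.6 175.6 247.3] F [ 0.9 -0.5  0.1] w 74.9 g 0.0 j6 0.21
dp total m [-0.0049  0.007   0.0023] n 1 each [-0.0049  0.007   0.0023]
```

The pair stands upright at (618, 234) and everything is released, so I hand it in.

```bash
python3 -c "
from rig import r
print(r.job_done())"
```

```text
the job is handed in; nothing more can be done
None
```

I handed the job in at 43 s. The chuck and sleeve came out together and stand upright in the rack's wide hole, the mallet lies on the bench, and everything is released. The mallet slipped in the grip, so I drove the chuck with two slow presses of the head's end face, peaking near 26 N, instead of taps. I took the lock from that force and from the sleeve lifting with the chuck, and did not measure the final gap.

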